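# Mount a bird blank on the tilted carving stand

### The job

Mount the pale bird blank that is screwed to the aluminium dovetail plate on the tilted carving stand: enter the plate tail first at the upper, open end of the dovetail track, slide it down until it is fully home against the stop, then swing the red-gripped lever round until it is fully closed so that the jaw clamps the plate. Leave the bird mounted and everything else on the bench where it lies.

Things in the scene. Friction and masses are not known exactly. Their poses are not given: they have to be found in the camera images.
- bird: pale bandsawn songbird blank screwed on an aluminium dovetail plate, 0.2 to 0.4 kg. Origin: centre of the plate's underside; x along the plate towards the head, z up. Back 68 mm up at x=0; head (x=35 to 68) reaches 84 mm up; beak tip x=+84, tail tip x=-86 (26 to 42 mm up). Starts upright, the plate on the bench, head away from the robot, right of the stand
- bird_grip (a point): a good place to grip the bird, on its centre plane 45 mm above the origin of bird. The wood's flat sides are 40 mm apart (y=-20 to +20), from x=-45 to +45 and from 16 to 58 mm up: grip across y
- plate_tail_end (a point): middle of the end of the dovetail plate under the tail (x=-50, 6 mm up). Plate: 100 mm long (x=-50 to +50); dovetail 12 mm high, 52 mm wide at the bottom, 38 mm at the top (60 degree flanks), then a 38 mm wide spacer up to 16 mm, where the wood begins. Its end corners taper in by 6 mm a side over the last 8 mm
- bird_beak (a point): tip of the bird's beak, x=+83 mm, 64 mm up in the frame of bird
- track: dovetail track on the green ball-jointed carving stand, bolted and locked (foot 156 mm across). Tilted 30 degrees, downhill to the robot's side. Origin on its floor, 172 mm above the bench; x runs UP the slope along the track to its open end, z square to the floor, y to the left looking up the slope. With the plate home, the frames of bird and track coincide
- track_mouth (a point): the only open end, the upper one: middle of the floor at the jaws' upper ends (x=+40 mm of track). Beyond it the bare flat floor goes on as an apron to x=+100 (y=-74 to +52), on which the plate can be laid, in line, before it is slid down under the jaws
- track_stop (a point): middle of the face of the steel stop, 12 mm high, that closes the lower end (x=-50 mm of track); the plate's tail end touches it when home. A released plate may stay put on the slope or slide down to the stop, never out
- jaw_centre (a point): middle of the track between the jaw tops. Jaws: steel, x=-50 to +40 mm of track, 12 mm high, overhanging the plate's flanks, outer faces at y=+44 and -44. The left (+y) is fixed, 0.15 mm from a plate on y=0. The right is 0.15 mm clear with the lever closed, and 3 mm farther off (-y) per radian it is open: as found, 3.2 to 4.2 mm side play, its middle near y=-1.7 mm
- lever (a joint): clamping lever at the right of the track, rad: 0 = closed (clamped, lying along the jaw, pointing down the slope), grows as it opens, end stops at 0 and 1.3; found at 0.95 to 1.3, sticking out to the right. Turns with light friction (1.5 N at the grip), stays where left. Grip at x = 35 - 75 cos(q), y = -61 - 75 sin(q) mm of track
- lever_pivot (a point): the lever's axis (along the track's z) at x=+35, y=-61 mm of track, 20 mm above the floor; hub 22 mm across, 24 mm high
- lever_grip (a point): middle of the lever's red upright grip: a cylinder 20 mm across along the track's z, 16 to 54 mm above the track's floor (this point 35 mm), 75 mm from the pivot. The steel arm from pivot to grip is 14 mm wide, 16 to 24 mm above the floor
- walnut_bird: second bird blank, dark walnut, 145 x 34 x 58 mm, WITHOUT any metal plate; not to be used
- mallet: carver's mallet of mid-brown wood standing on its head, 232 mm tall, head 92 mm across; origin at the centre of its underside
- log_slice: round slice of a branch, 84 mm across, 18 mm thick
- walnut_board: dark offcut 130 x 70 x 14 mm
- maple_block: pale block 75 x 45 x 28 mm
- strip: pale square strip 240 x 22 x 12 mm
- gouge: carving gouge lying along its x, 230 mm long, 27 mm high, brown handle to -x, origin near the ferrule
- wood_ring: pale wooden ring, 66 mm across, 12 mm high
Things that resemble listed ones, but are neither listed nor needed, are in the scene too. Leave any turquoise look-alike of the bird alone.

How it is judged:
By the outcome, as a careful person would: the job done as asked, in the order asked, and still so for the second after the job is handed in, with the robot touching nothing.
It also fails if it takes over 56 s, if anything falls off the work surface, if the arm or the gripper's body presses on something with over 40 N, if the wrist force passes 120 N, or if a joint passes its speed limit or range.

### The arm

A 6-joint arm with a two-finger parallel gripper is mounted at the origin on the work surface. World frame = base frame: x ahead of the robot, y to its left, z up, the work surface at z = 0. Lengths are in mm, angles in rad, forces in N, time in s.
With the tool pointing down it reaches from about 350 to 875 mm from the base axis. Payload 4.2 kg.
Tool frame: the origin (TCP) lies between the finger pads; the fingertips stand 11 mm ahead of it and the grasp point (between the pads) lies 8 mm behind it; z points along the fingers, y is the direction in which the jaws open and shut (so a half turn about z gives the same grasp; the last joint's range is limited). The gripper opens to 85 mm and grips with 20 to 120 N. Pads are 22 mm wide; open, the fingers measure 114 mm over their backs; the gripper's body (76 mm by 85 mm) begins 54 mm behind the grasp point. The pads swing forward as they close: fully open they stand 13 mm farther back than shut.
Start: joints at [-1.014, 0.385, 0.008, 0, -1.194, -0.259], TCP at [183.402, -597.464, 242.312] pointing down, gripper open.
Joint ranges: [-3.14, 3.14], [-1.21, 2.06], [-1.07, 1.41], [-3.16, 2.05], [-2.99, -0.16], [-3.1, 3.1]. Speed limits (rad/s): [2.79, 2.79, 3.14, 3.14, 3.14, 3.14].

### API

Orientations are given as a unit quaternion [x, y, z, w].
In Python, from bench import * gives the robot as it stands.
- The arm moves only by the tool servo_tool, never from a script. Its argument "rows" is a list of rows, each a list of 7 numbers: the opening, from 0 (shut) to 1 (fully open), then the shift along the tool's x, y, z in cm, then the turn, a rotation vector about the tool's x, y, z in degrees. A call has 1 to 12 rows; each row shifts and turns the commanded pose from where the row before left it, along the tool's axes as they then stand; what a row does not reach is not made up. A row lasts 1/10 s, in which the tool goes at most 50 mm and 8.59 degrees, less where a joint would pass 70% of its speed; a pose out of reach is approached as far as the arm can. A call is refused whole if a number of a shift passes 5 or a number of a turn 8.59, either way. A call with a gripper value outside its range is refused whole. The fingers move at their own pace and stop on an object; the grip force is fixed at half the most. Time passes only in rows, so rows that do not move let the fingers close. It gives the time, the measured TCP pose, the force and the opening at its end, in the units of the state.
- read_state(): the state, without advancing time (a new reading comes with each control period).
- get_image(name): name is "scene" or "side" or "wrist"; returns a dict with "image" (420x560x3 uint8, red, green, blue), "mtx" (3x3 intrinsics, pixels), "extrinsics" (4x4, takes a point from camera to world coordinates). Camera axes: x right, y up, looking along -z (the intrinsics and any distortion apply to the point x, -y, -z); pixel columns grow to the right and rows downward; lengths in mm; the calibration is good to about 2 mm. A picture is of the moment at which its call begins. There is no depth.
- job_done(): hands the job in, once; it reports no verdict.
The state is a dict: "clock": time; "joints": joint angles; "joint_vel": joint speeds; "joint_efforts": joint torques, N m; "position": TCP position; "ee_rot": TCP orientation; "contact_force": force on the tool from outside, world axes, zero at the start; "wrist_torque": the same for the moment, N m; "gripper_width": finger opening in mm.
Only numpy, scipy, OpenCV 4.12 (cv2) and the standard library are available. Lean on these libraries where they do the work, as an engineer would, in place of code of your own. Each camera call takes 0.05 s, during which the arm holds its last target. There are 200 camera calls.

## Working session

There is one attempt and no reset: what is moved stays moved. The work goes in short steps, Python scripts to look and compute and a tool call to move; the robot and the scene stay as the last step left them, time stands still between calls to the robot, and variables do not carry over. Pictures are saved under pics/ and viewed, about 8 in all and at most 12, crops included, and the job is handed in when it is done.

Besides the shell and the picture viewer there is one more tool, called as a command line: name --pt "numbers of a row" for each row, then --argument value for the rest. servo_tool: Moves the arm, as the interface text tells. Its arguments: {"type":"object","properties":{"rows":{"type":"array","items":{"type":"array","items":{"type":"number"}}}},"required":["rows"]}

```bash
mkdir -p pics; ls
python3 - <<'E'
from bench import *
import cv2,numpy as np
s=read_state();print(s)
for n in ("scene","side"):
    d=get_image(n);cv2.imwrite(f"pics/{n}0.png",cv2.cvtColor(d["image"],cv2.COLOR_RGB2BGR))
    np.savez(f"{n}0.npz",**d);print(n,d["mtx"],d["extrinsics"],[k for k in d])
E
```

```text
pics
{'clock': 0.0, 'joints': array([-1.01439619e+00,  3.85547617e-01,  6.62712274e-03, -5.01108414e-04,
       -1.19395648e+00, -2.58591630e-01]), 'joint_vel': array([ 3.65836336e-04,  5.56876058e-04, -8.34979925e-05, -2.34116175e-04,
        9.24759890e-04, -7.16013223e-04]), 'joint_efforts': array([ 1.76666877e-04, -3.92288697e+01,  1.88401330e+01,  4.18610036e+00,
       -4.52860739e-03,  2.37056344e-05]), 'position': array([ 183.24760603, -596.95835557,  241.22712327]), 'ee_rot': array([-1.48263095e-01,  9.88947379e-01,  1.04743166e-03, -1.98484591e-04]), 'contact_force': array([-0.55076996, -0.1329008 , -0.31262072]), 'wrist_torque': array([-0.05926334, -0.01871288,  0.08259775]), 'gripper_width': 85.14689921736837}
scene [[426.98742037   0.         280.34622507]
 [  0.         426.98742037 213.05122826]
 [  0.           0.           1.        ]] [[ 8.59930346e-01 -3.15446064e-01  4.01264976e-01  9.95909650e+02]
 [ 5.10408911e-01  5.33911151e-01 -6.74108023e-01 -7.89844868e+02]
 [-1.59512230e-03  7.84495165e-01  6.20132882e-01  8.37607661e+02]
 [ 0.00000000e+00  0.00000000e+00  0.00000000e+00  1.00000000e+00]] ['image', 'mtx', 'extrinsics']
side [[382.34142793   0.         280.38905102]
 [  0.         382.34142793 214.31218792]
 [  0.           0.           1.        ]] [[-7.40152758e-01  4.95546466e-01 -4.54541082e-01  3.04007809e+01]
 [-6.72177503e-01 -5.26394506e-01  5.20659417e-01  5.35130360e+02]
 [ 1.87430057e-02  6.90899793e-01  7.22707531e-01  9.54074628e+02]
 [ 0.00000000e+00  0.00000000e+00  0.00000000e+00  1.00000000e+00]] ['image', 'mtx', 'extrinsics']
```

View pics/scene0.png

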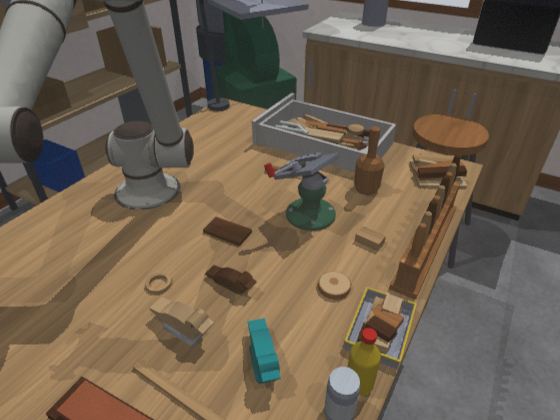

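View pics/side0.png

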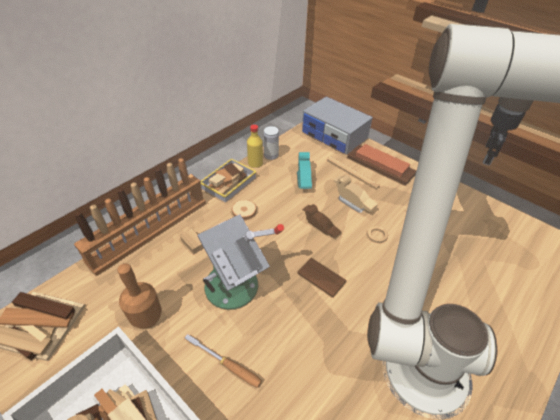

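The pale bird on the plate is at scene (183,318) and side (355,195). The turquoise look-alike at scene (263,350) and the walnut bird at (230,277) don't fit, because only the first is pale with a grey metal plate. The stand is at scene (312,185) and side (235,265). Next I'll view enlarged crops.

```bash
cat > h.py <<'E'
import numpy as np, cv2
from scipy.spatial.transform import Rotation as R
def load(n): 
    d=np.load(n+".npz"); return d["image"],d["mtx"],d["extrinsics"]
def proj(K,E,P):
    P=np.atleast_2d(P); c=(P-E[:3,3])@E[:3,:3]; q=np.c_[c[:,0],-c[:,1],-c[:,2]]@K.T
    return q[:,:2]/q[:,2:]
def ray(K,E,uv):
    r=np.linalg.inv(K)@[uv[0],uv[1],1]; return E[:3,3],E[:3,:3]@[r[0],-r[1],-r[2]]
def onz(K,E,uv,z):
    o,d=ray(K,E,uv); return o+d*(z-o[2])/d[2]
def crop(img,c,w,h,k): # centre, output size, zoom
    A=np.array([[k,0,w/2-k*c[0]],[0,k,h/2-k*c[1]]],float)
    return cv2.warpAffine(cv2.cvtColor(img,cv2.COLOR_RGB2BGR),A,(w,h),flags=cv2.INTER_CUBIC)
def snap(name,tag):
    from bench import get_image
    d=get_image(name); np.savez(tag+".npz",**d); return d["image"],d["mtx"],d["extrinsics"]
E
python3 - <<'E'
from h import *
a=load("scene0")[0];b=load("side0")[0]
o=np.vstack([np.hstack([crop(a,(184,322),400,300,5),crop(b,(358,197),400,300,5)]),np.hstack([crop(a,(308,175),400,300,4.5),crop(b,(238,258),400,300,3.6)])])
cv2.imwrite("pics/c1.png",o)
E
```

```text
(no output)
```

View pics/c1.png

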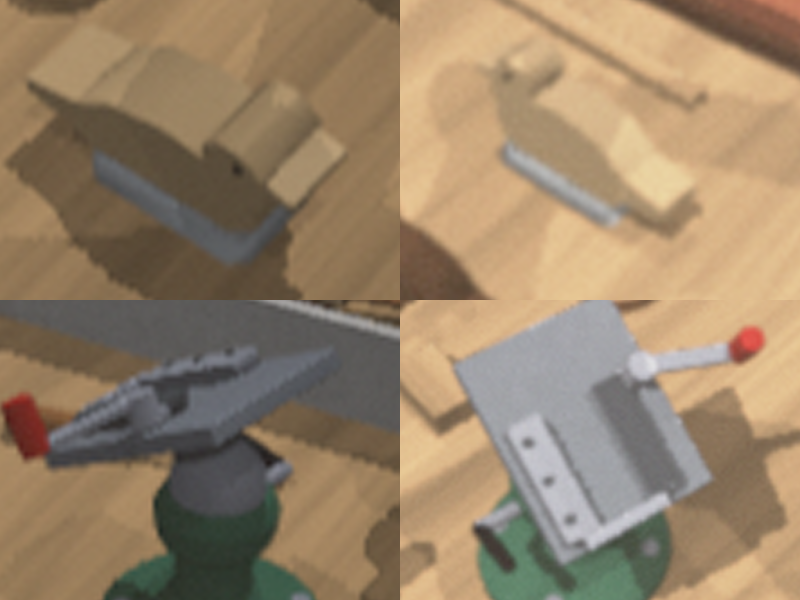

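```bash
cat > fit.py <<'E'
from h import *
from scipy.optimize import least_squares
def cc(c,k,off,ps,wh=(400,300)): return [(c[0]+(p[0]-off[0]-200)/k,c[1]+(p[1]-off[1]-150)/k) for p in ps]
S=load("scene0")[1:];D=load("side0")[1:]
# bird: plate bottom corners, beak, etc
bs=cc((184,322),5,(0,0),[(97,183),(235,265),(292,213),(345,155)])
bp=[(-42,-26,0),(46,-25,0),(50,20,2),(84,-0,64)]
bd=cc((358,197),5,(400,0),[(503,150),(614,226)]); dp=[(46,25,0),(-46,25,0)]
def T(p,tilt,z):
    Rm=R.from_euler("ZY",[p[2],-tilt],degrees=False).as_matrix()
    return Rm,np.array([p[0],p[1],z])
def res(p,tilt,z,A,B):
    Rm,t=T(p,tilt,z);o=[]
    for (K,E),pts,uv in((S,)+A,(D,)+B):
        o.append(proj(K,E,np.array(pts)@Rm.T+t)-np.array(uv))
    return np.vstack(o).ravel()
ts=cc((308,175),4.5,(0,300),[(337,352),(215,443)]);tp=[(100,52,0),(100,-74,0)]
td=cc((238,258),3.6,(400,300),[(455,368),(608,302),(641,360)]);tdp=[(100,52,0),(100,-74,0),(35,-61,24)]
if __name__=="__main__":
    print(onz(*S,bs[0],0),onz(*S,bs[1],0),onz(*D,bd[0],0),onz(*D,bd[1],0))
    for a in((0,0,(bp,bs),(dp,bd)),(np.pi/6,172,(tp,ts),(tdp,td))):
        f=least_squares(res,[450,-300,0],args=a,loss="soft_l1",x_scale=[100,100,1]);print(f.x.round(3),np.degrees(f.x[2]),f.fun.reshape(-1,2).round(1).tolist())
E
python3 fit.py
python3 - <<'E'
from h import *
i,K,E=snap("wrist","w0");print(E.round(3),K[0,0]);cv2.imwrite("pics/w0.png",i[:,:,::-1])
from bench import read_state;s=read_state();print(s["position"],R.from_quat(s["ee_rot"]).as_matrix().round(3))
E
```

```text
[ 440.76286305 -397.38342998    0.        ] [ 525.99725136 -399.01633931    0.        ] [ 5.35159124e+02 -3.61112498e+02  1.13686838e-13] [ 4.32896569e+02 -3.52201569e+02 -1.13686838e-13]
[ 4.80717e+02 -3.73878e+02  1.40000e-02] 0.8283469750509129 [[-1.4, 0.6], [0.6, -0.1], [2.7, -3.8], [-4.3, 3.5], [-0.1, 3.0], [-0.8, 0.2]]
[502.312 165.723   6.105] 349.7911515096559 [[-0.3, -1.0], [-0.4, -2.9], [-0.4, -1.2], [-0.8, -4.3], [0.7, 0.3]]
[[-2.94000e-01 -9.21000e-01 -2.55000e-01  1.20463e+02]
 [ 9.56000e-01 -2.83000e-01 -8.00000e-02 -6.17151e+02]
 [ 2.00000e-03 -2.68000e-01  9.64000e-01  3.73227e+02]
 [ 0.00000e+00  0.00000e+00  0.00000e+00  1.00000e+00]] 352.8072317215649
[ 183.25577281 -597.09734113  241.48104475] [[-0.956 -0.293 -0.001]
 [-0.293  0.956  0.002]
 [ 0.     0.002 -1.   ]]
```

servo_tool --pt "1 -3.5 1.26 0 0 0 0" --pt "1 -3.5 1.26 0 0 0 0" --pt "1 -3.5 1.26 0 0 0 0" --pt "1 -3.5 1.26 0 0 0 0" --pt "1 -3.5 1.26 0 0 0 0" --pt "1 -3.5 1.26 0 0 0 0" --pt "1 -3.5 1.26 0 0 0 0" --pt "1 -3.5 1.26 0 0 0 0" --pt "1 -3.5 1.26 0 0 0 0" --pt "1 -3.5 1.26 0 0 0 0" --pt "1 0 0 0 0 0 8" --pt "1 0 0 0 0 0 8"

```text
clock: 1.35
position: [482.0, -373.1, 241.6]
ee_rot: [-0.008, 1.0, 0.0, -0.0]
contact_force: [0.1, -1.0, -0.8]
gripper_width: 85.3
```

Run:
```python
from h import *
i,K,E=snap("wrist","w1");cv2.imwrite("pics/w1.png",cv2.resize(i[:,:,::-1],(800,600),interpolation=cv2.INTER_CUBIC))
from bench import read_state;s=read_state();print(s["clock"],s["position"],R.from_quat(s["ee_rot"]).as_matrix().round(3))
print(proj(K,E,[480.7,-373.9,0]),E.round(3))
```

```text
1.4 [ 481.49631964 -373.51052248  241.70028435] [[-1.    -0.011 -0.001]
 [-0.011  1.     0.001]
 [ 0.001  0.001 -1.   ]]
[[277.30737609 170.37491547]] [[-1.60000e-02 -9.64000e-01 -2.67000e-01  4.16242e+02]
 [ 1.00000e+00 -1.50000e-02 -5.00000e-03 -3.74338e+02]
 [ 1.00000e-03 -2.67000e-01  9.64000e-01  3.73578e+02]
 [ 0.00000e+00  0.00000e+00  0.00000e+00  1.00000e+00]]
```

View pics/w1.png

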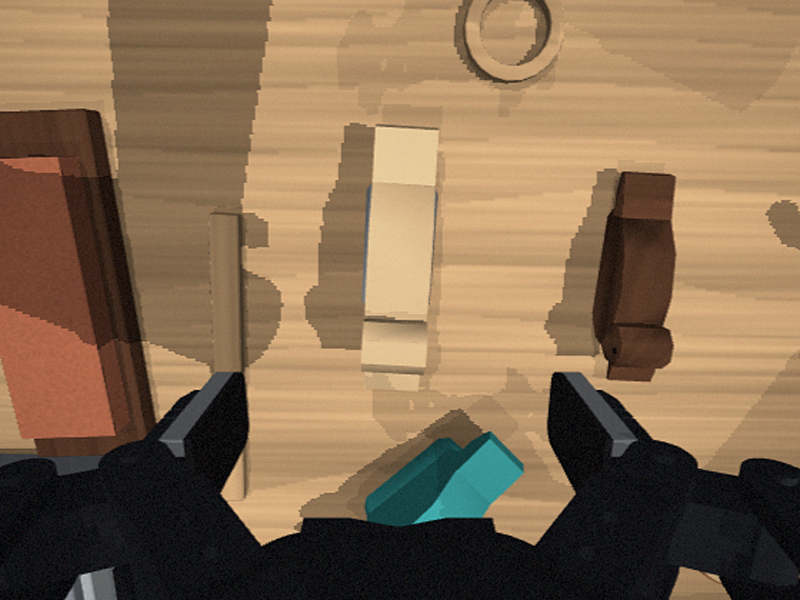

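The picture shows the pale bird with its tail edge at (376,126)–(438,128) and the back of its head at (364,318)–(429,321). The walnut bird on the right and the turquoise block at the bottom are clearly separate.

Run:
```python
from h import *
i,K,E=load("w1")
for a,b,z,x in(((376,126),(438,128),42,-86),((363.5,318),(429,320),80,35),((362,346),(428,348),84,50)):
    p=[onz(K,E,np.array(q)*.7,z) for q in(a,b)];m=(p[0]+p[1])/2
    print(x,z,"mid",m.round(1),"w",np.linalg.norm(p[0]-p[1]).round(1),"yaw",np.degrees(np.arctan2(p[0][0]-p[1][0],-(p[0][1]-p[1][1]))).round(2),"orig~",(m-[x,0,0]).round(1))
```

```text
-86 42 mid [ 399.8 -368.3   42. ] w 38.8 yaw -0.83 orig~ [ 485.8 -368.3   42. ]
35 80 mid [ 513.7 -373.2   80. ] w 40.2 yaw -0.93 orig~ [ 478.7 -373.2   80. ]
50 84 mid [ 530.5 -373.7   84. ] w 40.6 yaw -0.95 orig~ [ 480.5 -373.7   84. ]
```

servo_tool --pt "1 0 0.15 3.36 0 0 2" --pt "1 0 0 3.36 0 0 0" --pt "1 0 0 3.36 0 0 0" --pt "1 0 0 3.36 0 0 0" --pt "1 0 0 3.36 0 0 0" --pt "1 0 0 3.36 0 0 0" --pt "1 0 0 0 0 0 0" --pt "0 0 0 0 0 0 0" --pt "0 0 0 0 0 0 0" --pt "0 0 0 0 0 0 0" --pt "0 0 0 0 0 0 0" --pt "0 0 0 0 0 0 0"

```text
clock: 2.6
position: [482.4, -373.5, 43.1]
ee_rot: [0.008, 1.0, -0.001, 0.002]
contact_force: [0.4, 1.6, 6.2]
gripper_width: 38.8
```

servo_tool --pt "0 0 0 0 0 0 0" --pt "0 0 0 0 0 0 0" --pt "0 0 0 0 0 0 0"

```text
clock: 2.9
position: [482.4, -373.5, 43.1]
ee_rot: [0.008, 1.0, -0.001, 0.002]
contact_force: [-0.6, 0.8, 6.3]
gripper_width: 39.0
```

servo_tool --pt "0 0 0 -2 0 0 0" --pt "0 0 0 -4 0 0 0" --pt "0 0 0 -4 0 0 0" --pt "0 0 0 -4 0 0 0" --pt "0 0.2 2 -2.5 0 0 0" --pt "0 0.2 4 -2.5 0 0 0" --pt "0 0.2 4 -2.5 0 0 0" --pt "0 0.2 4 -2.5 0 0 0" --pt "0 0.2 4 -2.5 0 0 0" --pt "0 0.2 4 -2.5 0 0 0" --pt "0 0.2 4 -2.5 0 0 0" --pt "0 0.2 4 -2.2 0 0 0"

```text
clock: 4.1
position: [468.8, -71.0, 378.9]
ee_rot: [0.008, 1.0, 0.0, 0.0]
contact_force: [1.0, -0.2, -2.3]
gripper_width: 38.9
```

servo_tool --pt "0 0.1 4 0 0 0 0" --pt "0 0.1 4 0 0 0 0" --pt "0 0.1 2.3 0 0 0 0" --pt "0 0 0 0 0 0 0" --pt "0 0 0 0 0 0 0"

```text
clock: 4.6
position: [467.9, 30.7, 377.4]
ee_rot: [0.007, 1.0, 0.0, -0.001]
contact_force: [0.7, -0.0, -1.7]
gripper_width: 38.9
```

Run:
```python
from h import *
i,K,E=snap("wrist","w2");cv2.imwrite("pics/w2.png",cv2.resize(i[:,:,::-1],(800,600),interpolation=cv2.INTER_CUBIC))
from bench import read_state;s=read_state();print(s["clock"],s["position"],R.from_quat(s["ee_rot"]).as_matrix().round(3),s["contact_force"],s["gripper_width"])
```

```text
4.65 [468.09359824  30.13643964 377.5047267 ] [[-1.     0.016 -0.001]
 [ 0.016  1.    -0.   ]
 [ 0.001 -0.    -1.   ]] [ 0.31292294 -0.17966638 -2.51410633] 39.141368136901825
```

View pics/w2.png

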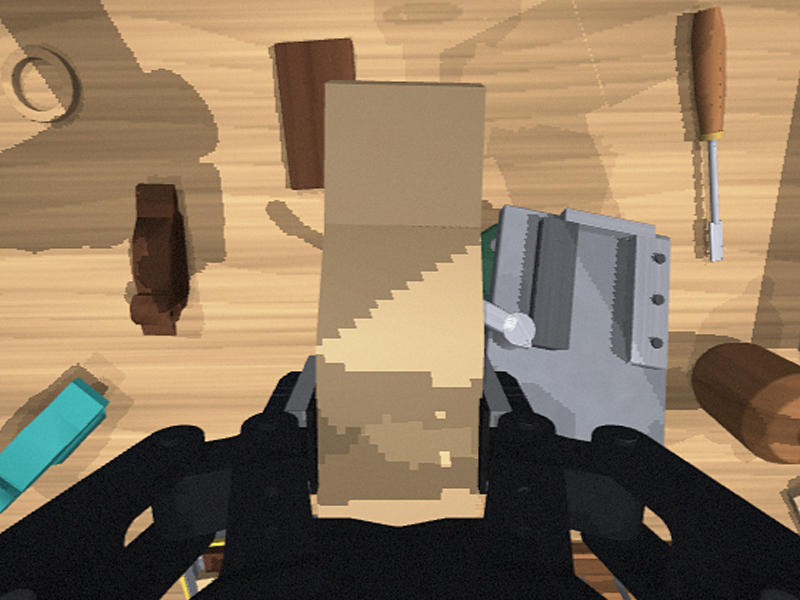

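The stand is at right, with the hub at (518,329), the fixed jaw (3 screws) from (650,237) to (650,365), the lower stop near (610,217), and the dark moving jaw around (550,280). I'll fit the pose and overlay it on an enlarged crop.

```bash
cat > tr.py <<'E'
from h import *
from scipy.optimize import least_squares
def Tm(p): return R.from_euler("ZY",[p[2],-30],degrees=True).as_matrix(),np.array([p[0],p[1],172.])
lines=[]
def box(x0,x1,y0,y1,z): return [[(x0,y0,z),(x1,y0,z),(x1,y1,z),(x0,y1,z),(x0,y0,z)]]
WF=box(-50,100,-74,52,0)+box(-50,40,19.15,44,12)+box(-58,-50,-30,44,12)+[[(35+11*np.cos(a),-61+11*np.sin(a),24) for a in np.linspace(0,6.3,20)]]+[[(-50,26,0),(40,26,0)]]
def draw(img,K,E,p,c,k,w=800,h=600):
    o=crop(img,c,w,h,k);Rm,t=Tm(p)
    for l in WF:
        q=(proj(K,E,np.array(l)@Rm.T+t)-c)*k+[w/2,h/2]
        cv2.polylines(o,[q.round().astype(int)],False,(0,0,255),1)
    return o
E
python3 - <<'E'
from tr import *
i,K,E=load("w2")
P=np.array([(35,-61,24),(40,44,12),(-50,44,12),(40,19,12)],float);uv=np.array([(518,328),(664,368),(669,238),(632,361)])*.7
f=least_squares(lambda p:(proj(K,E,P@Tm(p)[0].T+Tm(p)[1])-uv).ravel(),[500,166,-10],x_scale=[10,10,1])
print(f.x,f.fun.reshape(-1,2).round(1).tolist())
c=np.array([410,230.])
cv2.imwrite("pics/c2.png",draw(i,K,E,f.x,c,4.2))
E
```

```text
[502.79561017 169.27235375 -11.3766298 ] [[-0.0, 0.2], [1.5, -1.0], [0.1, 1.4], [-1.6, -0.6]]
```

View pics/c2.png

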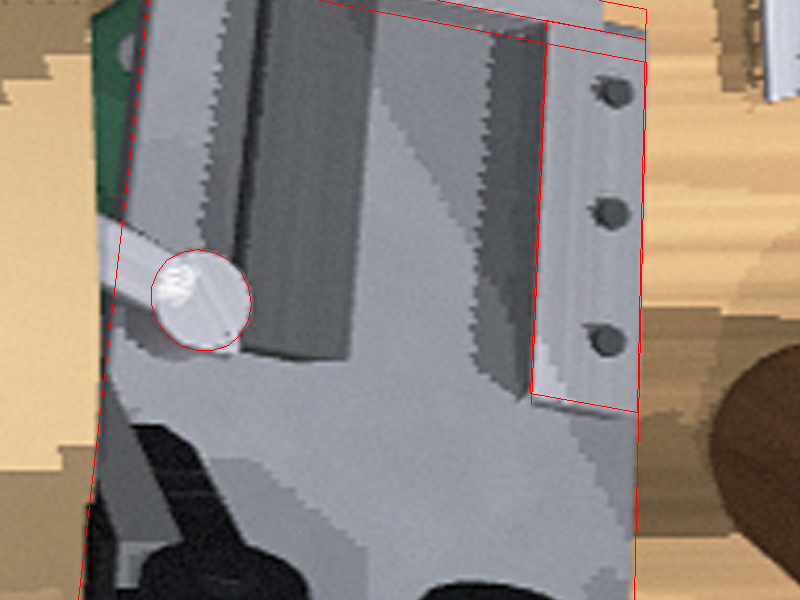

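Run:
```python
from tr import *
from fit import ts,tp,td,tdp
i,K,E=load("w2");S=load("scene0")[1:];D=load("side0")[1:]
P=np.array([(35,-61,24),(40,44,12),(-50,44,12),(40,19.1,12),(-50,19.1,12)],float)
uv=np.array([(201,300),(638,409),(645,35),(532,398),(545,21)]);uv=np.array([410,230])+(uv-[400,300])/4.2
def res(p,fr):
    Rm=R.from_euler("ZY",[p[2],-(p[4] if fr else 30)],degrees=True).as_matrix();t=np.array([p[0],p[1],p[3] if fr else 172])
    o=[proj(K,E,P@Rm.T+t)-uv]
    if fr!=2:
        o+=[proj(*S,np.array(tp)@Rm.T+t)-ts,proj(*D,np.array(tdp)@Rm.T+t)-td]
    return np.vstack(o).ravel()
for fr in(0,1,2):
    f=least_squares(res,[502,168,-11,172,30],args=(fr,),x_scale=[10,10,1,10,1],loss="soft_l1");print(fr,f.x.round(2),res(f.x,fr).reshape(-1,2).round(1).tolist())
```

```text
0 [502.61 169.28 -11.11 172.    30.  ] [[-0.0, -0.0], [-0.1, 0.3], [-0.1, 0.6], [-0.3, -1.5], [-0.1, -0.5], [0.3, -1.2], [-0.4, -3.5], [-1.3, -0.9], [-1.2, -3.7], [-0.1, 1.2]]
1 [502.69 169.73 -11.08 170.82  28.98] [[-0.1, 0.2], [-0.7, 0.2], [0.3, 0.4], [-0.8, -1.6], [0.3, -0.7], [0.5, -0.3], [-0.0, -2.6], [-1.5, -0.3], [-1.5, -3.1], [-0.4, 1.5]]
2 [502.53 169.05 -11.01 172.75  30.05] [[-0.1, 0.3], [0.2, 0.5], [0.0, 0.6], [-0.1, -1.3], [-0.0, -0.5]]
```

```bash
cat > plan.py <<'E'
from tr import *
from bench import read_state
TR=[502.6,169.2,-11.05]
def state():
    s=read_state();return s["position"],R.from_quat(s["ee_rot"]).as_matrix(),s
def target(px,py,pz,off):  # bird-like point (track coords) = tool-frame offset off from TCP
    Rt,t=Tm(TR); Rd=Rt@np.diag([-1.,1,-1]); return Rt@np.array([px,py,pz])+t-Rd@np.array(off),Rd
def report(px,py,pz,off):
    p,Rm,s=state();tp,Rd=target(px,py,pz,off)
    print("clock",s["clock"],"tgt",tp.round(1),"dtool cm",(Rm.T@(tp-p)/10).round(2),"rotvec deg",np.degrees(R.from_matrix(Rm.T@Rd).as_rotvec()).round(2))
    Rt,t=Tm(TR);print("now in track:",(Rt.T@(p+Rm@np.array(off)-t)).round(1),"F track",(Rt.T@s["contact_force"]).round(1),"w",s["gripper_width"].round(1))
E
python3 - <<'E'
from plan import *
i,K,E=load("w2");p,Rm,s=state()
for q in((325,82),(484,86)): print((Rm.T@(onz(K,E,np.array(q)*.7,p[2]-1.1)-p)).round(1))
off=[0.9,0,43.1]
for a in((130,-1.5,60),(100,-1.5,12),(0,-1.5,0)): report(*a,off)
# lever angle from side/scene grip top
D=load("side0")[1:];S=load("scene0")[1:];Rt,t=Tm(TR)
for q in(.9,1,1.1,1.2,1.3):
    g=Rt@[35-75*np.cos(q),-61-75*np.sin(q),54]+t;print(q,g.round(0),proj(*D,g).round(1),proj(*S,g).round(1))
E
```

```text
[ 82.9 -17.4   1.2]
[82.1 21.7  1.2]
clock 4.65 tgt [563.  155.9 326.7] dtool cm [-9.29 12.73  5.07] rotvec deg [  2.64 -29.96   9.89]Traceback (most recent call last):
  File "<stdin>", line 5, in <module>
  File "plan.py", line 11, in report
    Rt,t=Tm(TR);print("now in track:",(Rt.T@(p+Rm@np.array(off)-t)).round(1),"F track",(Rt.T@s["contact_force"]).round(1),"w",s["gripper_width"].round(1))
                                                                                                                              ^^^^^^^^^^^^^^^^^^^^^^^^
AttributeError: 'float' object has no attribute 'round'
```

```bash
sed -i 's/s\["gripper_width"\].round(1)/round(float(s["gripper_width"]),1)/' plan.py
python3 - <<'E'
from plan import *
off=[-1,1.9,43.1]
for a in((130,-1.7,60),(98,-1.7,12)): report(*a,off)
D=load("side0")[1:];S=load("scene0")[1:];Rt,t=Tm(TR)
for q in(.9,1,1.1,1.2,1.3):
    g=Rt@[35-75*np.cos(q),-61-75*np.sin(q),54]+t;print(q,g.round(0),proj(*D,g).round(1),proj(*S,g).round(1))
E
```

```text
clock 4.65 tgt [561.  154.1 325.8] dtool cm [-9.09 12.55  5.16] rotvec deg [  2.64 -29.96   9.89]
now in track: [  75.5 -141.1  143.9] F track [-1.  -0.1 -2.3] w 39.1
clock 4.65 tgt [557.3 154.8 268.2] dtool cm [-8.73 12.61 10.92] rotvec deg [  2.64 -29.96   9.89]
now in track: [  75.5 -141.1  143.9] F track [-1.  -0.1 -2.3] w 39.1
0.9 [443.  59. 213.] [[280.7 236.6]] [[265.5 163.4]]
1 [448.  53. 216.] [[280.8 233.8]] [[265.8 163.7]]
1.1 [452.  49. 219.] [[280.7 231. ]] [[266.3 164. ]]
1.2 [458.  45. 223.] [[280.3 228.1]] [[267.1 164.1]]
1.3 [463.  41. 226.] [[279.6 225.4]] [[268.1 164.1]]
```

servo_tool --pt "0 0 0 0 0.44 -5 1.65" --pt "0 0 0 0 0.44 -5 1.65" --pt "0 0 0 0 0.44 -5 1.65" --pt "0 0 0 0 0.44 -5 1.65" --pt "0 0 0 0 0.44 -5 1.65" --pt "0 0 0 0 0.44 -5 1.65" --pt "0 0 0 0 0 0 0"

```text
clock: 5.35
position: [465.3, 27.6, 374.4]
ee_rot: [0.093, 0.962, -0.027, 0.256]
contact_force: [0.1, -0.3, -3.3]
gripper_width: 39.3
```

```bash
python3 -c "
from plan import *
report(130,-1.7,60,[-1,1.9,43.1])"
```

```text
clock 5.35 tgt [561.  154.1 325.8] dtool cm [-3.64 14.28  7.62] rotvec deg [-0.26 -0.17  0.05]
now in track: [  93.9 -144.4  136.9] F track [-1.6 -0.3 -3. ] w 39.3
```

servo_tool --pt "0 -0.72 2.86 0.6 0 0 0" --pt "0 -0.72 2.86 0.6 0 0 0" --pt "0 -0.72 2.86 0.6 0 0 0" --pt "0 -0.72 2.86 0.6 0 0 0" --pt "0 -0.72 2.86 0.6 -0.2 -0.2 0" --pt "0 0 0 2.4 0 0 0" --pt "0 0 0 2.2 0 0 0" --pt "0 0 0 0 0 0 0" --pt "0 0 0 0 0 0 0"

```text
clock: 6.25
position: [565.1, 156.9, 330.4]
ee_rot: [0.093, 0.961, -0.024, 0.26]
contact_force: [-0.4, 0.3, -1.4]
gripper_width: 39.0
```

Run:
```python
from plan import *
report(98,-1.7,3,[-1,1.9,43.1])
a=snap("side","s3");b=snap("wrist","w3")
o=np.hstack([crop(a[0],(240,235),400,400,4),crop(b[0],(280,210),400,400,.95)])
cv2.imwrite("pics/c3.png",o)
```

```text
clock 6.25 tgt [561.7 154.  260.4] dtool cm [ 3.76 -0.37  5.91] rotvec deg [ 0.12  0.24 -0.09]
now in track: [135.5   1.9  62.3] F track [-1.1  0.2 -1. ] w 39.0
```

View pics/c3.png

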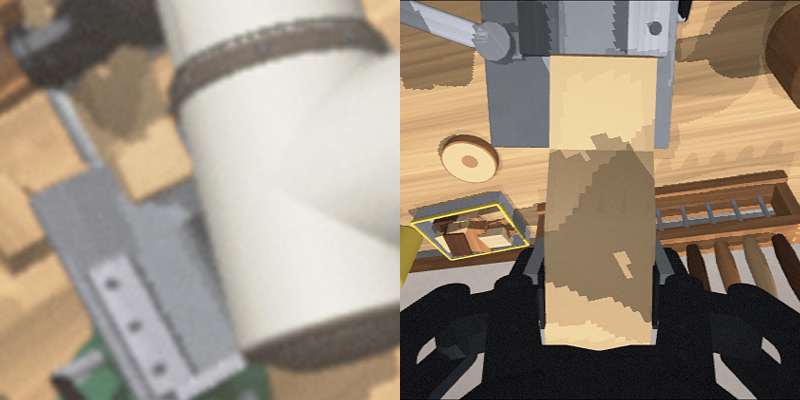

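Run:
```python
from plan import *
i,K,E=load("w3");Rt,t=Tm(TR);p,Rm,s=state()
def hit(q,z):
    uv=np.array([280,210])+(np.array(q)-[600,200])/.95
    o,d=ray(K,E,uv);o=Rt.T@(o-t);d=Rt.T@d;return (o+d*(z-o[2])/d[2]).round(1)
for q in((486,146),(668,149)):print("apron",hit(q,0))
for q in((550.5,56),(656,57)):print("tail",hit(q,62+42))
print("axis",hit((548,149),62.3+42+4),hit((656,151),62.3+46))
```

```text
apron [ 98.8 -77.8   0. ]
apron [101.1  50.6   0. ]
tail [ 52.2 -16.8 104. ]
tail [ 52.6  22.1 104. ]
axis [ 85.9 -18.5 108.3] [ 86.7  22.9 108.3]
```

servo_tool --pt "0 1.2 -0.25 1.2 0 0 0" --pt "0 1.2 -0.25 1.2 0 0 0" --pt "0 1.2 0 1.2 0 0 0" --pt "0 0 0 1.1 0 0 0" --pt "0 0 0 0 0 0 0" --pt "0 0 0 0 0 0 0"

```text
clock: 6.95
position: [556.9, 154.6, 272.7]
ee_rot: [0.093, 0.961, -0.023, 0.261]
contact_force: [0.5, -0.9, -2.4]
gripper_width: 38.9
```

Run:
```python
from plan import *
report(100,-3,15,[-1,1.9,43.1])
i,K,E=snap("wrist","w4");cv2.imwrite("pics/c4.png",draw(i,K,E,TR,np.array([280,110.]),2.4,800,528))
```

```text
clock 6.95 tgt [557.3 153.5 271.8] dtool cm [-0.01 -0.1   0.11] rotvec deg [ 0.27  0.37 -0.06]
now in track: [100.2  -1.8  16.1] F track [-0.6 -0.8 -2.4] w 38.9
```

View pics/c4.png

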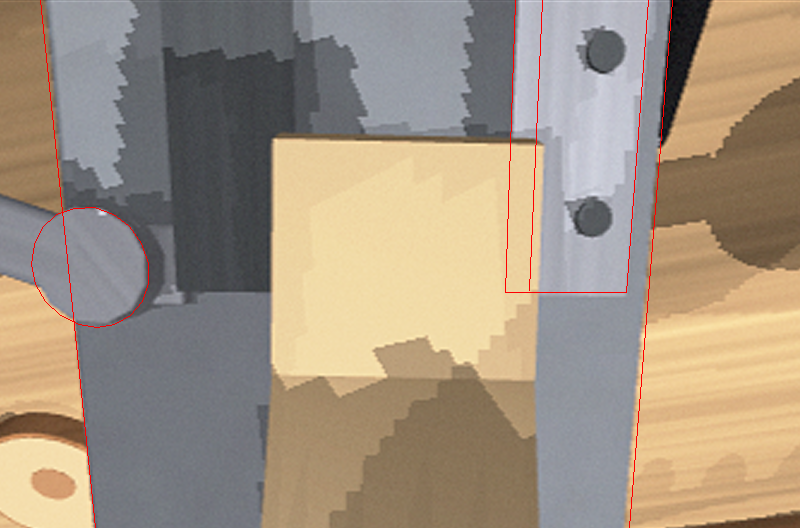

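Run:
```python
from plan import *
i,K,E=load("w4");Rt,t=Tm(TR)
def hit(q,z):
    uv=np.array([280,110])+(np.array(q)-[400,264])/2.4
    o,d=ray(K,E,uv);o=Rt.T@(o-t);d=Rt.T@d;return (o+d*(z-o[2])/d[2])
for l,r,z in(((272,139),(544,143),42),((270,378),(537,380),47),((262,520),(539,520),58)):
    a,b=hit(l,z+16),hit(r,z+16);print(((a+b)/2).round(1),(b-a).round(1))
```

```text
[16.7 -1.7 58. ] [ 0.5 39.4  0. ]
[50.4 -2.3 63. ] [ 0.3 40.   0. ]
[69.1 -2.9 74. ] [ 0.1 39.7  0. ]
```

servo_tool --pt "0 0 0.16 0 0.25 0.35 -1" --pt "0 0 0 0.4 0 0 0" --pt "0 0 0 0.4 0 0 0" --pt "0 0 0 0.4 0 0 0" --pt "0 0 0 0 0 0 0" --pt "0 0 0 0 0 0 0"

```text
clock: 7.6
position: [562.2, 154.5, 260.6]
ee_rot: [0.085, 0.962, -0.028, 0.257]
contact_force: [-0.8, 0.1, -2.8]
gripper_width: 39.0
```

```bash
python3 -c "
from plan import *
report(98,-1.7,0,[-1,1.9,43.1])"
```

```text
clock 7.6 tgt [563.2 153.7 257.8] dtool cm [ 0.04 -0.06  0.3 ] rotvec deg [-0.08 -0.1   0.98]
now in track: [98.3 -1.1  3. ] F track [-2.1 -0.  -2. ] w 39.0
```

Now I'll come down gently until it touches the floor.

servo_tool --pt "0 0 0 0.1 0 0 0" --pt "0 0 0 0.1 0 0 0" --pt "0 0 0 0 0 0 0"

```text
clock: 7.9
position: [563.1, 154.5, 259.1]
ee_rot: [0.085, 0.962, -0.027, 0.257]
contact_force: [0.7, 0.4, -2.3]
gripper_width: 39.0
```

servo_tool --pt "0 0 0 0.1 0 0 0" --pt "0 0 0 0.1 0 0 0" --pt "0 0 0 0 0 0 0"

```text
clock: 8.2
position: [563.8, 154.5, 259.1]
ee_rot: [0.085, 0.962, -0.027, 0.258]
contact_force: [-10.8, 1.5, 6.4]
gripper_width: 39.0
```

```bash
python3 -c "
from plan import *
report(98,-1.7,0,[-1,1.9,43.1])"
```

```text
clock 8.2 tgt [563.2 153.7 257.8] dtool cm [ 0.1  -0.09  0.09] rotvec deg [-0.    0.04  0.96]
now in track: [99.  -0.8  0.9] F track [-6.2 -0.6 11. ] w 39.0
```

servo_tool --pt "0 0.4 0.01 -0.05 0 0 0" --pt "0 0.4 0.01 0 0 0 0" --pt "0 0.4 0.01 0 0 0 0" --pt "0 0.4 0.01 0 0 0 0" --pt "0 0.4 0.01 0 0 0 0" --pt "0 0 0 0 0 0 0"

```text
clock: 8.8
position: [547.3, 158.9, 249.5]
ee_rot: [0.084, 0.962, -0.026, 0.258]
contact_force: [-3.7, 2.6, 6.2]
gripper_width: 39.0
```

```bash
python3 -c "
from plan import *
report(0,-1.7,0,[-1,1.9,43.1])"
```

```text
clock 8.8 tgt [479.9 170.  208.8] dtool cm [ 7.95 -0.06  0.09] rotvec deg [0.1  0.08 1.01]
now in track: [79.5  0.4  1.1] F track [-0.5  1.8  7.5] w 39.0
```

servo_tool --pt "0 0.5 0.01 0 0 0 0" --pt "0 0.5 0.01 0 0 0 0" --pt "0 0.5 0.01 0 0 0 0" --pt "0 0.5 0.01 0 0 0 0" --pt "0 0 0 0 0 0 0"

```text
clock: 9.3
position: [531.3, 159.8, 241.5]
ee_rot: [0.083, 0.964, -0.026, 0.251]
contact_force: [0.5, 2.3, -4.4]
gripper_width: 39.0
```

```bash
python3 -c "
from plan import *
report(0,-1.7,0,[-1,1.9,43.1]);print(state()[2]['wrist_torque'])"
```

```text
clock 9.3 tgt [479.9 170.  208.8] dtool cm [6.17 0.14 0.29] rotvec deg [ 0.09 -0.73  1.2 ]
now in track: [61.1 -1.7  2.1] F track [-2.1  2.3 -3.9] w 39.0
[1.24145406 1.41367574 0.32504125]
```

servo_tool --pt "0 0.3 0.02 0.05 0 -0.4 0" --pt "0 0.5 0.02 0.05 0 -0.3 0" --pt "0 0.5 0.02 0 0 0 0" --pt "0 0.5 0.02 0 0 0 0" --pt "0 0 0 0 0 0 0"

```text
clock: 9.8
position: [522.5, 161.9, 242.2]
ee_rot: [0.078, 0.965, -0.023, 0.251]
contact_force: [8.6, 5.2, -8.0]
gripper_width: 39.0
```

```bash
python3 -c "
from plan import *
report(0,-1.7,0,[-1,1.9,43.1]);print(state()[2]['wrist_torque'])"
```

```text
clock 9.8 tgt [479.9 170.  208.8] dtool cm [5.41 0.12 0.81] rotvec deg [ 0.56 -0.84  1.62]
now in track: [53.5 -1.   7.3] F track [  2.4   6.7 -10.7] w 39.0
[ 1.98259529 -0.72715717  1.0645707 ]
```

Run:
```python
from plan import *
s=state()[2];print(s["joints"].round(3),s["joint_efforts"].round(1))
a=snap("scene","a5");b=snap("wrist","w5")
o=np.hstack([crop(a[0],(318,165),400,500,4),crop(b[0],(280,130),400,500,1.5)])
cv2.imwrite("pics/c5.png",o)
```

```text
[ 0.714  0.074 -0.749  0.798 -0.556 -3.096] [ -1.2 -25.2  14.8   2.   -2.3   0.1]
```

View pics/c5.png

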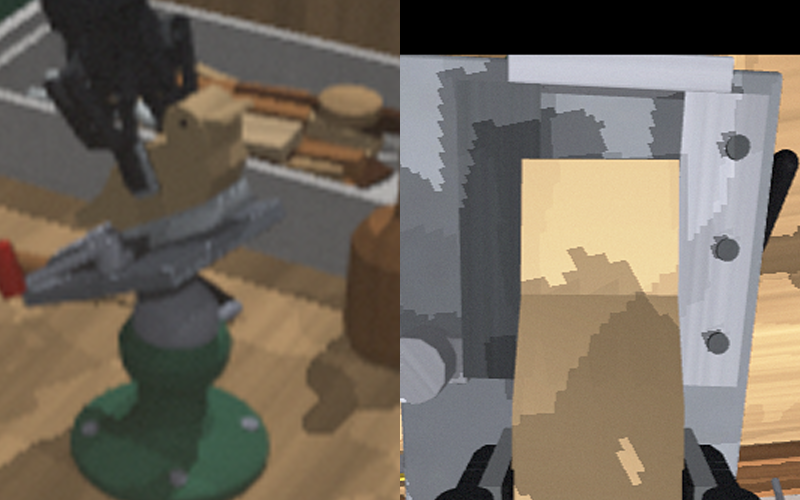

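Joint 6 is at its −3.1 limit, which is why the tool drifted. The plate is already about 36 mm under the jaws, so I'll release it, back off, turn the tool half a turn and regrasp.

servo_tool --pt "0.7 0 0 0 0 0 0" --pt "0.7 0 0 0 0 0 0" --pt "0.8 0 0 0 0 0 0" --pt "0.8 0 0 0 0 0 0" --pt "0.8 0 0 -2 0 0 0" --pt "0.8 0 0 -3 0 0 0" --pt "0.8 0 0 -3 0 0 0" --pt "0.8 0 0 -3 0 0 0" --pt "0.8 0 0 -1 0 0 0"

```text
clock: 10.8
position: [463.5, 170.6, 349.8]
ee_rot: [0.08, 0.964, -0.024, 0.251]
contact_force: [0.2, -0.7, -0.3]
gripper_width: 68.3
```

Run:
```python
from plan import *
report(50,0,100,[0,0,43.1]);print(state()[2]["joints"].round(3))
a=snap("scene","a6");b=snap("wrist","w6")
o=np.hstack([crop(a[0],(318,165),400,500,4),crop(b[0],(280,160),400,500,1.2)])
cv2.imwrite("pics/c6.png",o)
```

```text
clock 10.8 tgt [474.9 174.6 320.9] dtool cm [0.49 0.6  3.04] rotvec deg [ 0.46 -0.74  1.49]
now in track: [ 54.9  -5.7 130.2] F track [ 0.2 -0.7 -0.4] w 68.3
[ 0.9   -0.102 -0.595  0.578 -0.906 -2.96 ]
```

View pics/c6.png

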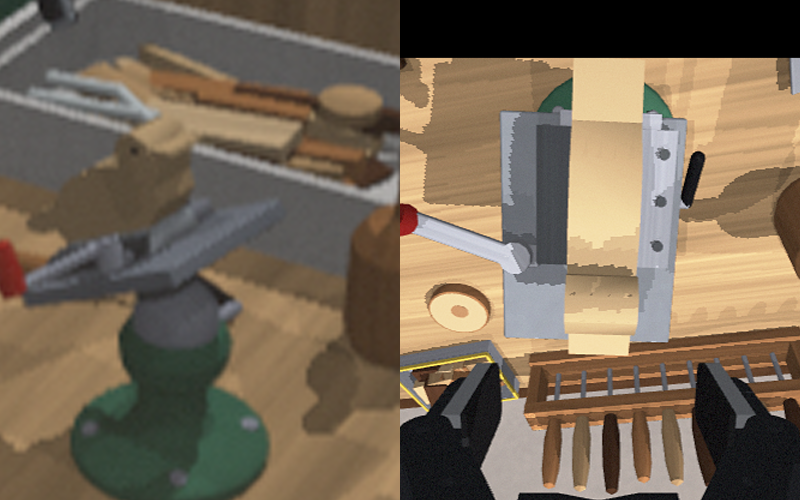

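Run:
```python
from plan import *
i,K,E=load("w6");Rt,t=Tm(TR)
def hit(q,z):
    uv=np.array([280,160])+(np.array(q)-[600,250])/1.2
    o,d=ray(K,E,uv);o=Rt.T@(o-t);d=Rt.T@d;return (o+d*(z-o[2])/d[2])
for n,l,r,z in(("head back x35",(569,275),(637,277),80),("head fr x68",(565,329),(634,332),76),("beak",(570,353),(630,355),64)):
    a,b=hit(l,z),hit(r,z);print(n,((a+b)/2).round(1),(b-a).round(1))
h=hit((515,257),24);g=hit((424,221),24);print("hub",h,g,"q",np.arctan2(-(g-h)[1],-(g-h)[0]))
# red blob full image
im=i.astype(int);m=(im[:,:,0]>120)&(im[:,:,1]<60)&(im[:,:,2]<60);v,u=np.nonzero(m);print(len(u),u.min(),u.max(),v.min(),v.max())
for q in(.9,1,1.1,1.2,1.3):
    P=[[35-75*np.cos(q),-61-75*np.sin(q),z] for z in(16,54)];print(q,proj(K,E,np.array(P)@Rt.T+t).round(1).tolist())
```

```text
head back x35 [34.7 -2.5 80. ] [ 0.2 36.8  0. ]
head fr x68 [67.1 -3.4 76. ] [ 0.9 39.3  0. ]
beak [86.  -2.5 64. ] [ 0.5 36.5  0. ]
hub [ 34.10486969 -60.01641146  24.        ] [  12.04682778 -118.55448395   24.        ] q 1.2104351027689848
608 85 127 122 150
0.9 [[133.4, 104.5], [111.8, 103.3]]
1 [[128.4, 112.4], [106.2, 112.4]]
1.1 [[124.4, 120.7], [101.7, 122.0]]
1.2 [[121.3, 129.4], [98.3, 132.0]]
1.3 [[119.1, 138.4], [95.9, 142.2]]
```

servo_tool --pt "0.7 0 0 0 0 0 8.5" --pt "0.7 0 0 0 0 0 8.5" --pt "0.7 0 0 0 0 0 8.5" --pt "0.7 0 0 0 0 0 8.5" --pt "0.7 0 0 0 0 0 8.5" --pt "0.7 0 0 0 0 0 8.5" --pt "0.7 0 0 0 0 0 8.5" --pt "0.7 0 0 0 0 0 8.5" --pt "0.7 0 0 0 0 0 8.5" --pt "0.7 0 0 0 0 0 8.5"

```text
clock: 11.9
position: [566.5, -21.2, 384.4]
ee_rot: [0.623, 0.759, 0.172, 0.071]
contact_force: [0.6, -0.1, 1.5]
gripper_width: 59.9
```

servo_tool --pt "0.7 0 0 0 0 0 8.5" --pt "0.7 0 0 0 0 0 8.5" --pt "0.7 0 0 0 0 0 8.5" --pt "0.7 0 0 0 0 0 8.5" --pt "0.7 0 0 0 0 0 8.5" --pt "0.7 0 0 0 0 0 8.5" --pt "0.7 0 0 0 0 0 8.5" --pt "0.7 0 0 0 0 0 8.5" --pt "0.7 0 0 0 0 0 8.5" --pt "0.7 0 0 0 0 0 8.5" --pt "0.7 0 0 0 0 0 8.5" --pt "0.7 0 0 0 0 0 0"

```text
clock: 13.1
position: [459.5, -247.2, 188.6]
ee_rot: [0.892, 0.263, 0.32, -0.18]
contact_force: [-0.1, 1.2, -0.1]
gripper_width: 59.6
```

```bash
cat >> plan.py <<'E'
def rep2(px,py,pz):  # TCP target in track coords, flipped tool (x_tool=+x_track, y=-y_track)
    p,Rm,s=state();Rt,t=Tm(TR);Rd=Rt@np.diag([1.,-1,-1]);tp=Rt@np.array([px,py,pz])+t
    print("clock",s["clock"],"dtool cm",(Rm.T@(tp-p)/10).round(2),"rotvec deg",np.degrees(R.from_matrix(Rm.T@Rd).as_rotvec()).round(2))
    print("TCP track",(Rt.T@(p-t)).round(1),"F track",(Rt.T@s["contact_force"]).round(1),"w",round(float(s["gripper_width"]),1),"j",s["joints"].round(2))
E
python3 -c "
from plan import *
rep2(0,-2,80)"
```

```text
clock 13.1 dtool cm [ 18.69 -34.25  16.94] rotvec deg [-34.53  -7.99  33.25]
TCP track [  40.8 -416.9   -4.4] F track [-0.3  1.1  0. ] w 59.6 j [-0.66  0.31 -0.17 -0.84 -1.15 -3.1 ]
```

A half-turn in the + direction drives joint 6 into its limit, so the arm swung away. It touched nothing, since forces stayed near 0. Before moving again I'll calibrate a kinematic model from the recorded states so I can plan within the joint ranges.

```bash
cat > kin.py <<'E'
from plan import *
RB=np.array([[0,0,1.],[-1,0,0],[0,-1,0]])
def fk(j,L):
    r0,h,a2,a3,a3z,d,sg=*L,1
    y=lambda a:R.from_euler("y",a).as_matrix();z=lambda a:R.from_euler("z",a).as_matrix();x=lambda a:R.from_euler("x",a).as_matrix()
    Rm=z(j[0])@y(j[1]-j[2])@x(SG*j[3])@y(-j[4])@RB@z(-j[5])
    p=z(j[0])@(np.array([r0,0,h])+y(j[1])@[0,0,a2]+y(j[1]-j[2])@[a3,0,a3z])+Rm[:,2]*d
    return p,Rm
SG=1
DATA=[([-1.01439619,.385547617,.00662712274,-.0005,-1.19395648,-.258591630],[183.25,-597.0,241.4],[-.14826,.98895,.00105,-.0002]),
([.714,.074,-.749,.798,-.556,-3.096],[522.5,161.9,242.2],[.078,.965,-.023,.251]),
([.9,-.102,-.595,.578,-.906,-2.96],[463.5,170.6,349.8],[.08,.964,-.024,.251])]
E
python3 - <<'E'
import kin
from kin import *
p,Rm,s=state();DATA.append((list(s["joints"]),p,s["ee_rot"]))
for kin.SG in(1,-1):
    for j,_,q in DATA: print(kin.SG,np.degrees((R.from_matrix(fk(j,[0]*6)[1]).inv()*R.from_quat(q)).magnitude()).round(2))
    f=least_squares(lambda L:np.ravel([fk(j,L)[0]-np.array(P) for j,P,_ in DATA]),[0,300,400,400,0,150]);print(f.x.round(1),f.fun.round(1))
E
```

```text
1 0.06
1 91.47
1 66.23
1 95.8
[ 522.5 -462.4  245.  -111.3  176.6 -316.5] [ 121.7  106.9   44.9  -68.5   73.2   17.8 -102.1   65.8  -84.1  111.6
   74.5   21.4]
-1 0.0
-1 0.06
-1 0.03
-1 0.0
[279.4 138.1 464.5 132.7  -5.9 298.5] [ 120.3  109.2  -26.   -77.2   74.7   -2.8 -104.8   74.9  -78.1  106.4
   63.1  106.9]
```

```bash
sed -i 's/^SG=1/SG=-1/; s/r0,h,a2,a3,a3z,d,sg=\*L,1/r0,h,a2,a3,a3z,d,y0,yd=L/; s/\[r0,0,h\]/[r0,y0,h]/; s/+Rm\[:,2\]\*d/+(Rm@z(j[5]))@np.array([yd,0,d])/' kin.py
python3 - <<'E'
from kin import *
p,Rm,s=state();DATA.append((list(s["joints"]),p,s["ee_rot"]));print([list(np.round(s["joints"],5)),p.round(2).tolist()])
f=least_squares(lambda L:np.ravel([fk(j,L)[0]-np.array(P) for j,P,_ in DATA]),[0,300,400,400,0,150,-160,0]);print(f.x.round(1),f.fun.round(1))
E
```

```text
[[np.float64(-0.66183), np.float64(0.31219), np.float64(-0.16832), np.float64(-0.83604), np.float64(-1.15399), np.float64(-3.09655)], [459.51, -247.21, 188.58]]
[-2.000e-01  1.599e+02  5.651e+02  4.217e+02  6.000e-01  2.866e+02
  2.000e-01  1.599e+02] [ 0.  0. -0. -0. -0. -0.  0. -0.  0.  0. -0.  0.]
```

```bash
cat >> kin.py <<'E'
L=[-.2,159.9,565.1,421.7,.6,286.6,.2,159.9]
LO=np.array([-3.14,-1.21,-1.07,-3.16,-2.99,-3.1]);HI=np.array([3.14,2.06,1.41,2.05,-.16,3.1])
def ik(p,Rm,j0):
    def f(j):
        a,B=fk(j,L);return np.r_[(a-p)/100,R.from_matrix(Rm.T@B).as_rotvec()]
    s=least_squares(f,np.clip(j0,LO+.01,HI-.01),bounds=(LO,HI));return s.x,np.abs(s.fun).max()
def sols(p,Rm,n=60):
    rng=np.random.default_rng(0);out=[]
    for _ in range(n):
        x,e=ik(p,Rm,rng.uniform(LO,HI))
        if e<1e-3 and not any(np.abs(x-o).max()<.02 for o in out):out.append(x)
    return out
def tpose(x,y,z,a=180):  # TCP in track coords; tool = Rt*diag(-1,1,-1)*Rz(a)
    Rt,t=Tm(TR);return Rt@np.array([x,y,z])+t,Rt@np.diag([-1.,1,-1])@R.from_euler("z",a,degrees=True).as_matrix()
E
python3 - <<'E'
from kin import *
g=lambda q:(35-75*np.cos(q),-61-75*np.sin(q))
for n,P in(("home",(0,-2,43)),("up",(0,-2,150)),("lev1.2",(*g(1.2),39)),("lev0",(*g(0),39))):
    for a in(0,90,180,270):
        print(n,a,[s.round(2).tolist() for s in sols(*tpose(*P,a),30)])
E
```

```text
home 0 [[0.75, 0.06, -0.9, 1.0, -0.5, 2.9]]
home 90 [[0.75, 0.06, -0.9, 1.0, -0.5, 1.33]]
home 180 [[0.75, 0.06, -0.9, 1.0, -0.5, -0.24]]
home 270 [[0.75, 0.06, -0.9, 1.0, -0.5, -1.81]]
up 0 [[0.99, -0.11, -0.75, 0.67, -0.84, 3.1]]
up 90 [[0.99, -0.11, -0.75, 0.67, -0.84, 1.53]]
up 180 [[0.99, -0.11, -0.75, 0.67, -0.84, -0.04]]
up 270 [[0.99, -0.11, -0.75, 0.67, -0.84, -1.62]]
lev1.2 0 [[0.45, -0.06, -1.02, 1.07, -0.35, 3.1]]
lev1.2 90 [[0.45, -0.06, -1.02, 1.07, -0.35, 1.53]]
lev1.2 180 [[0.45, -0.06, -1.02, 1.07, -0.35, -0.04]]
lev1.2 270 [[0.45, -0.06, -1.02, 1.07, -0.35, -1.61]]
lev0 0 []
lev0 90 []
lev0 180 []
lev0 270 []
```

```bash
cat >> kin.py <<'E'
def vpose(x,y,z,tau,a,grasp=True):
    """grasp point (or TCP) at track (x,y,z), tool y along track y, tool tilted tau deg from vertical (30 = square to track)"""
    Rt,t=Tm(TR);Rm=R.from_euler("ZY",[TR[2],-tau],degrees=True).as_matrix()@np.diag([-1.,1,-1])@R.from_euler("z",a,degrees=True).as_matrix()
    return Rt@np.array([x,y,z])+t+Rm[:,2]*(8 if grasp else 0),Rm
g=lambda q:(35-75*np.cos(q),-61-75*np.sin(q))
E
python3 - <<'E'
from kin import *
for tau in(25,20,15,10,0):
    o=[]
    for n,P in(("home",(0,-2,50)),("l1.25",(*g(1.25),50)),("l.6",(*g(.6),50)),("l0",(*g(0),50)),("l0up",(*g(0),90))):
        j=np.array([.7,0,-.9,.8,-.6,0])
        x,e=ik(*vpose(*P,tau,180),j); o.append((n,x.round(2).tolist(),round(float(e),3)))
    print(tau,*o,sep="\n ")
E
```

```text
25
 ('home', [0.79, 0.07, -0.8, 0.72, -0.56, -0.0], 0.0)
 ('l1.25', [0.55, -0.04, -0.89, 0.66, -0.48, 0.27], 0.0)
 ('l.6', [0.65, -0.05, -0.98, 0.78, -0.46, 0.05], 0.0)
 ('l0', [0.74, -0.01, -0.97, 0.82, -0.48, -0.08], 0.0)
 ('l0up', [0.85, -0.09, -0.91, 0.67, -0.63, 0.01], 0.0)
20
 ('home', [0.79, 0.1, -0.69, 0.5, -0.64, 0.21], 0.0)
 ('l1.25', [0.56, -0.01, -0.77, 0.43, -0.59, 0.48], 0.0)
 ('l.6', [0.67, -0.02, -0.86, 0.51, -0.56, 0.29], 0.0)
 ('l0', [0.77, 0.01, -0.86, 0.55, -0.57, 0.16], 0.0)
 ('l0up', [0.84, -0.07, -0.82, 0.47, -0.7, 0.19], 0.0)
15
 ('home', [0.77, 0.12, -0.59, 0.32, -0.73, 0.38], 0.0)
 ('l1.25', [0.54, 0.02, -0.67, 0.27, -0.7, 0.64], 0.0)
 ('l.6', [0.66, 0.01, -0.76, 0.32, -0.66, 0.48], 0.0)
 ('l0', [0.76, 0.03, -0.76, 0.35, -0.66, 0.36], 0.0)
 ('l0up', [0.81, -0.04, -0.72, 0.32, -0.77, 0.35], 0.0)
10
 ('home', [0.74, 0.15, -0.5, 0.19, -0.83, 0.51], 0.0)
 ('l1.25', [0.51, 0.06, -0.58, 0.16, -0.81, 0.77], 0.0)
 ('l.6', [0.62, 0.04, -0.66, 0.18, -0.76, 0.63], 0.0)
 ('l0', [0.72, 0.07, -0.66, 0.2, -0.75, 0.52], 0.0)
 ('l0up', [0.77, -0.01, -0.63, 0.19, -0.86, 0.49], 0.0)
0
 ('home', [0.67, 0.22, -0.33, 0.0, -1.03, 0.71], 0.0)
 ('l1.25', [0.44, 0.14, -0.41, -0.0, -1.02, 0.94], 0.0)
 ('l.6', [0.54, 0.12, -0.49, -0.0, -0.96, 0.83], 0.0)
 ('l0', [0.64, 0.14, -0.49, -0.0, -0.95, 0.74], 0.0)
 ('l0up', [0.67, 0.07, -0.47, 0.0, -1.03, 0.71], 0.0)
```

```bash
cat >> kin.py <<'E'
def incr(js):
    for k in range(len(js)-1):
        p,A=fk(js[k],L);q,B=fk(js[k+1],L)
        r=np.r_[A.T@(q-p)/10,np.degrees(R.from_matrix(A.T@B).as_rotvec())];print(r.round(2).tolist(),q.round(0),js[k+1].round(2)[[0,5]])
E
python3 - <<'E'
from kin import *
p,Rm,s=state();j0=np.array(s["joints"])
jt,e=ik(*vpose(0,-2,150,20,180),np.array([.8,0,-.7,.5,-.7,.2]));print(jt.round(2),e)
m=j0.copy();m[5]=-0.3; m[1]-=.15
incr(np.r_[np.linspace(j0,m,21),np.linspace(m,jt,17)[1:]])
E
```

```text
[ 0.92 -0.06 -0.59  0.4  -0.92  0.23] 2.385888819844695e-11
[0.25, -0.08, -0.28, -0.3, 0.1, -8.3] [ 459. -247.  193.] [-0.66 -2.96]
[0.26, -0.04, -0.28, -0.31, 0.05, -8.3] [ 459. -247.  196.] [-0.66 -2.82]
[0.26, -0.01, -0.28, -0.32, 0.01, -8.3] [ 459. -247.  200.] [-0.66 -2.68]
[0.26, 0.03, -0.28, -0.31, -0.04, -8.3] [ 459. -246.  204.] [-0.66 -2.54]
[0.25, 0.06, -0.28, -0.31, -0.08, -8.3] [ 458. -246.  208.] [-0.66 -2.4 ]
[0.24, 0.1, -0.28, -0.29, -0.12, -8.3] [ 458. -246.  212.] [-0.66 -2.26]
[0.23, 0.13, -0.28, -0.27, -0.16, -8.3] [ 458. -246.  216.] [-0.66 -2.12]
[0.21, 0.16, -0.28, -0.25, -0.2, -8.3] [ 457. -246.  219.] [-0.66 -1.98]
[0.18, 0.19, -0.28, -0.22, -0.23, -8.3] [ 457. -245.  223.] [-0.66 -1.84]
[0.15, 0.21, -0.28, -0.18, -0.26, -8.3] [ 457. -245.  227.] [-0.66 -1.7 ]
[0.12, 0.23, -0.28, -0.15, -0.28, -8.3] [ 456. -245.  231.] [-0.66 -1.56]
[0.09, 0.25, -0.28, -0.11, -0.3, -8.3] [ 456. -244.  235.] [-0.66 -1.42]
[0.05, 0.26, -0.28, -0.06, -0.31, -8.3] [ 455. -244.  239.] [-0.66 -1.28]
[0.02, 0.26, -0.28, -0.02, -0.32, -8.3] [ 455. -244.  242.] [-0.66 -1.14]
[-0.02, 0
[... 877 characters left out ...]
85, 0.74, 0.57, -1.25, 3.66, -9.25] [439. -66. 235.] [ 0.03 -0.07]
[-2.05, 0.32, 0.33, -1.0, 3.47, -9.46] [439. -45. 237.] [ 0.13 -0.04]
[-2.19, -0.12, 0.1, -0.74, 3.32, -9.64] [440. -23. 241.] [ 0.23 -0.  ]
[-2.28, -0.57, -0.14, -0.46, 3.2, -9.79] [442.  -0. 246.] [0.33 0.03]
[-2.31, -1.02, -0.37, -0.17, 3.11, -9.91] [444.  24. 252.] [0.43 0.06]
[-2.28, -1.46, -0.59, 0.12, 3.06, -10.01] [445.  51. 259.] [0.53 0.1 ]
[-2.2, -1.9, -0.81, 0.42, 3.05, -10.08] [445.  80. 267.] [0.63 0.13]
[-2.07, -2.32, -1.02, 0.7, 3.07, -10.12] [443. 112. 275.] [0.73 0.16]
[-1.89, -2.71, -1.22, 0.97, 3.13, -10.14] [439. 145. 285.] [0.83 0.2 ]
[-1.67, -3.09, -1.41, 1.23, 3.23, -10.14] [431. 181. 294.] [0.92 0.23]
```

servo_tool --pt "0.7 0 0 -0.4 0 0 -8.3" --pt "0.7 0 0 -0.4 0 0 -8.3" --pt "0.7 0 0 -0.4 0 0 -8.3" --pt "0.7 0 0 -0.4 0 0 -8.3" --pt "0.7 0 0 -0.4 0 0 -8.3" --pt "0.7 0 0 -0.4 0 0 -8.3" --pt "0.7 0 0 -0.4 0 0 -8.3" --pt "0.7 0 0 -0.4 0 0 -8.3" --pt "0.7 0 0 -0.4 0 0 -8.3" --pt "0.7 0 0 -0.4 0 0 -8.3"

```text
clock: 14.1
position: [444.7, -266.4, 223.8]
ee_rot: [0.486, 0.793, 0.357, 0.084]
contact_force: [-0.2, -0.1, -0.2]
gripper_width: 59.9
```

servo_tool --pt "0.7 0 0 -0.4 0 0 -8.3" --pt "0.7 0 0 -0.4 0 0 -8.3" --pt "0.7 0 0 -0.4 0 0 -8.3" --pt "0.7 0 0 -0.4 0 0 -8.3" --pt "0.7 0 0 -0.4 0 0 -8.3" --pt "0.7 0 0 -0.4 0 0 -8.3" --pt "0.7 0 0 -0.4 0 0 -8.3" --pt "0.7 0 0 -0.4 0 0 -8.3" --pt "0.7 0 0 -0.4 0 0 -8.3" --pt "0.7 0 0 -0.4 0 0 -8.3"

```text
clock: 15.1
position: [425.5, -285.7, 253.0]
ee_rot: [-0.161, 0.916, 0.212, 0.3]
contact_force: [-0.9, 0.4, 1.1]
gripper_width: 59.8
```

Run:
```python
from kin import *
p,Rm,s=state();j0=np.array(s["joints"]);print(j0.round(2),p.round(0),s["clock"])
def go(P,Rd):
    print("dtool cm",(Rm.T@(P-p)/10).round(2),"rotvec",np.degrees(R.from_matrix(Rm.T@Rd).as_rotvec()).round(1))
go(*vpose(0,-2,150,20,180));
# Cartesian interp simulate
P,Rd=vpose(0,-2,150,20,180);rv=R.from_matrix(Rm.T@Rd).as_rotvec();j=j0;mid=np.array([0,0,60.])
for k in np.linspace(0,1,13)[1:]:
    j,e=ik(p+(P-p)*k+mid*np.sin(np.pi*k),Rm@R.from_rotvec(rv*k).as_matrix(),j);print(j.round(2),round(float(e),3))
```

```text
[-0.75  0.25 -0.09 -0.78 -1.31 -0.23] [ 425. -286.  253.] 15.1
dtool cm [-10.84  41.02  19.91] rotvec [ -18.9   44.7 -148.9]
[-0.66  0.19 -0.11 -0.73 -1.32 -0.12] 0.0
[-0.55  0.13 -0.13 -0.67 -1.31 -0.03] 0.0
[-0.43  0.07 -0.15 -0.59 -1.3   0.04] 0.0
[-0.29  0.02 -0.17 -0.51 -1.27  0.1 ] 0.0
[-0.13 -0.03 -0.21 -0.42 -1.24  0.15] 0.0
[ 0.03 -0.07 -0.25 -0.32 -1.19  0.18] 0.0
[ 0.21 -0.1  -0.3  -0.21 -1.14  0.19] 0.0
[ 0.38 -0.12 -0.35 -0.09 -1.09  0.19] 0.0
[ 0.54 -0.13 -0.42  0.03 -1.05  0.2 ] 0.0
[ 0.69 -0.12 -0.48  0.15 -1.    0.2 ] 0.0
[ 0.82 -0.09 -0.54  0.27 -0.96  0.21] 0.0
[ 0.92 -0.06 -0.59  0.4  -0.92  0.23] 0.0
```

Run:
```python
from kin import *
p,Rm,s=state()
P,Rd=vpose(0,-2,150,20,180);rv=R.from_matrix(Rm.T@Rd).as_rotvec();f=lambda k:(p+(P-p)*k+np.array([0,0,60])*np.sin(np.pi*k),Rm@R.from_rotvec(rv*k).as_matrix())
print(np.degrees(rv)/20)
for k in range(20):
    a,A=f(k/20);b,_=f((k+1)/20);print((A.T@(b-a)/10).round(1).tolist(),b.round(0))
```

```text
[-0.94307257  2.23510073 -7.44339476]
[-1.1, 2.3, 0.3] [ 426. -262.  264.]
[-1.4, 2.1, 0.3] [ 426. -239.  276.]
[-1.7, 1.9, 0.3] [ 426. -216.  286.]
[-1.9, 1.7, 0.3] [ 427. -192.  297.]
[-2.0, 1.4, 0.4] [ 427. -169.  306.]
[-2.2, 1.2, 0.4] [ 427. -146.  314.]
[-2.2, 0.9, 0.4] [ 428. -122.  321.]
[-2.3, 0.6, 0.5] [428. -99. 327.]
[-2.3, 0.3, 0.5] [428. -76. 331.]
[-2.3, 0.0, 0.5] [428. -52. 334.]
[-2.2, -0.3, 0.6] [429. -29. 335.]
[-2.2, -0.5, 0.6] [429.  -6. 335.]
[-2.1, -0.8, 0.7] [429.  18. 333.]
[-2.0, -1.0, 0.7] [430.  41. 331.]
[-1.9, -1.3, 0.7] [430.  64. 326.]
[-1.7, -1.5, 0.7] [430.  88. 321.]
[-1.6, -1.7, 0.7] [430. 111. 315.]
[-1.4, -1.9, 0.7] [431. 134. 309.]
[-1.2, -2.0, 0.7] [431. 158. 302.]
[-0.9, -2.2, 0.6] [431. 181. 294.]
```

servo_tool --pt "0.7 -1.1 2.3 0.3 -0.94 2.24 -7.44" --pt "0.7 -1.4 2.1 0.3 -0.94 2.24 -7.44" --pt "0.7 -1.7 1.9 0.3 -0.94 2.24 -7.44" --pt "0.7 -1.9 1.7 0.3 -0.94 2.24 -7.44" --pt "0.7 -2.0 1.4 0.4 -0.94 2.24 -7.44" --pt "0.7 -2.2 1.2 0.4 -0.94 2.24 -7.44" --pt "0.7 -2.2 0.9 0.4 -0.94 2.24 -7.44" --pt "0.7 -2.3 0.6 0.5 -0.94 2.24 -7.44" --pt "0.7 -2.3 0.3 0.5 -0.94 2.24 -7.44" --pt "0.7 -2.3 0 0.5 -0.94 2.24 -7.44"

```text
clock: 16.1
position: [429.9, -52.0, 335.2]
ee_rot: [0.736, -0.652, -0.025, -0.182]
contact_force: [-0.5, 0.5, 0.4]
gripper_width: 59.9
```

servo_tool --pt "0.7 -2.2 -0.3 0.6 -0.94 2.24 -7.44" --pt "0.7 -2.2 -0.5 0.6 -0.94 2.24 -7.44" --pt "0.7 -2.1 -0.8 0.7 -0.94 2.24 -7.44" --pt "0.7 -2.0 -1.0 0.7 -0.94 2.24 -7.44" --pt "0.7 -1.9 -1.3 0.7 -0.94 2.24 -7.44" --pt "0.7 -1.7 -1.5 0.7 -0.94 2.24 -7.44" --pt "0.7 -1.6 -1.7 0.7 -0.94 2.24 -7.44" --pt "0.7 -1.4 -1.9 0.7 -0.94 2.24 -7.44" --pt "0.7 -1.2 -2.0 0.7 -0.94 2.24 -7.44" --pt "0.7 -0.9 -2.2 0.6 -0.94 2.24 -7.44" --pt "0.7 0 0 0 0 0 0"

```text
clock: 17.2
position: [433.5, 183.4, 294.7]
ee_rot: [0.98, -0.094, 0.172, 0.018]
contact_force: [0.4, -0.9, 0.2]
gripper_width: 59.7
```

```bash
cat >> kin.py <<'E'
def go(*a,grasp=True):
    p,Rm,s=state();P,Rd=vpose(*a,grasp=grasp);Rt,t=Tm(TR)
    print("t",s["clock"],"dtool cm",(Rm.T@(P-p)/10).round(2),"rotvec",np.degrees(R.from_matrix(Rm.T@Rd).as_rotvec()).round(2),"ik",round(float(ik(P,Rd,np.array(s["joints"]))[1]),3))
    print(" grasp pt in track",(Rt.T@(p-Rm[:,2]*8-t)).round(1),"F track",(Rt.T@s["contact_force"]).round(1),"w",round(float(s["gripper_width"]),1),"j",s["joints"].round(2))
E
python3 - <<'E'
from kin import *
go(0,-4,46,20,180)
E
```

```text
t 17.2 dtool cm [ 1.65  0.45 10.21] rotvec [0.11 0.12 0.08] ik 0.0
 grasp pt in track [  1.7   0.7 149.4] F track [ 0.6 -0.8 -0.1] w 59.7 j [ 0.92 -0.05 -0.58  0.39 -0.92  0.23]
```

servo_tool --pt "0.7 0.8 0.45 1 0 0 0" --pt "0.7 0.85 0 3 0 0 0" --pt "0.7 0 0 3 0 0 0" --pt "0.7 0 0 3.2 0 0 0" --pt "0.7 0 0 0 0 0 0" --pt "0.4 0 0 0 0 0 0" --pt "0 0 0 0 0 0 0" --pt "0 0 0 0 0 0 0" --pt "0 0 0 0 0 0 0" --pt "0 0 0 0 0 0 0"

```text
clock: 18.2
position: [483.4, 168.5, 207.9]
ee_rot: [0.98, -0.098, 0.173, 0.014]
contact_force: [0.8, 3.6, 3.0]
gripper_width: 39.2
```

Run:
```python
from kin import *
go(-5,-4,46,20,180)
```

```text
t 18.2 dtool cm [-0.76 -0.03  0.36] rotvec [-0.22 -0.05 -0.36] ik 0.0
 grasp pt in track [ 3.1 -4.4 48.3] F track [1.6 3.7 2.5] w 39.2 j [ 0.78  0.1  -0.69  0.49 -0.64  0.21]
```

servo_tool --pt "0 -0.2 0 0.035 0 0 0" --pt "0 -0.2 0 0.035 0 0 0" --pt "0 0 0 0 0 0 0"

```text
clock: 18.5
position: [482.0, 169.2, 207.7]
ee_rot: [0.98, -0.097, 0.175, 0.015]
contact_force: [10.0, -1.8, 5.0]
gripper_width: 39.5
```

Run:
```python
from kin import *
go(-5,-4,46,20,180)
```

```text
t 18.5 dtool cm [-0.61  0.01  0.4 ] rotvec [-0.22 -0.28 -0.26] ik 0.0
 grasp pt in track [ 1.6 -4.  48.9] F track [11.3  0.1 -0.7] w 39.5 j [ 0.79  0.09 -0.7   0.5  -0.63  0.2 ]
```

servo_tool --pt "0.7 0 0 0 0 0 0" --pt "0.7 0 0 0 0 0 0" --pt "0.7 0 0 0 0 0 0" --pt "0.7 0 0 -2 0 0 0" --pt "0.7 0 0 -4 0 0 0" --pt "0.7 0 0 -4 0 0 0" --pt "0.7 0 0 0 0 0 0"

```text
clock: 19.2
position: [446.4, 176.2, 303.4]
ee_rot: [0.98, -0.098, 0.175, 0.012]
contact_force: [1.0, 1.0, 0.5]
gripper_width: 59.7
```

Run:
```python
from kin import *
go(7.8,-132.8,100,20,180)
i,K,E=snap("wrist","w7");cv2.imwrite("pics/w7.png",draw(i,K,E,TR,np.array([280,210.]),1.3,728,546))
```

```text
t 19.2 dtool cm [-0.09 12.93  4.99] rotvec [-0.47 -0.23 -0.41] ik 0.0
 grasp pt in track [ 18.2  -4.  149.9] F track [1.  1.2 0. ] w 59.7 j [ 0.89 -0.05 -0.56  0.39 -0.92  0.27]
```

View pics/w7.png

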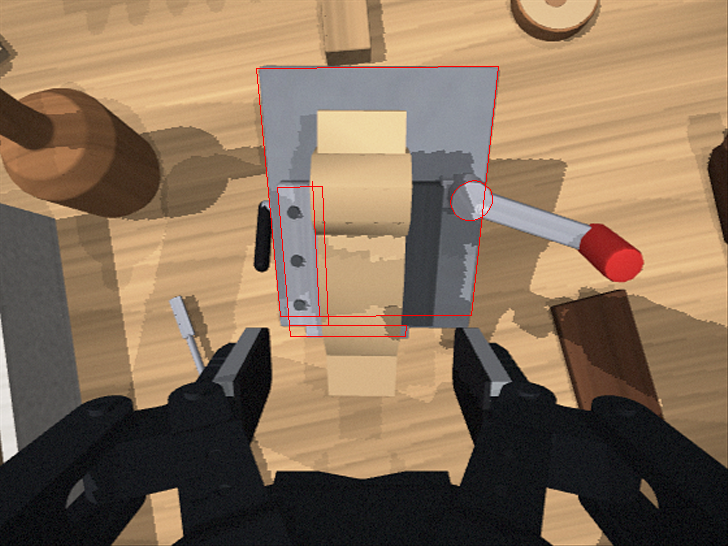

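The picture shows the bird seated in the track, with the hub at (468,199) and the red grip's top at (624,265).

Run:
```python
from kin import *
i,K,E=load("w7");Rt,t=Tm(TR)
def hit(q,z):
    uv=np.array([280,210])+(np.array(q)-[364,273])/1.3
    o,d=ray(K,E,uv);o=Rt.T@(o-t);d=Rt.T@d;return (o+d*(z-o[2])/d[2])
a=hit((624,265),54);h=hit((467,199),24);print(a,h,a-h,np.linalg.norm((a-h)[:2]))
for q in(1.1,1.15,1.2,1.25,1.3):print(q,np.round(g(q),1))
```

```text
[  11.11565428 -132.06776938   54.        ] [ 36.03982833 -58.72865701  24.        ] [-24.92417404 -73.33911237  30.        ] 77.45863318227799
1.1 [   1.  -127.8]
1.15 [   4.4 -129.5]
1.2 [   7.8 -130.9]
1.25 [  11.4 -132.2]
1.3 [  14.9 -133.3]
```

servo_tool --pt "0.7 0.25 3.3 0 0 0 0" --pt "0.7 0.25 3.3 0 0 0 0" --pt "0.7 0.25 3.3 1 0 0 0" --pt "0.7 0.25 3.1 2 -0.4 -0.2 -0.4" --pt "0.7 0 0 2 0 0 0" --pt "0.7 0 0 0 0 0 0"

```text
clock: 19.85
position: [443.9, 39.1, 250.3]
ee_rot: [0.981, -0.096, 0.166, 0.023]
contact_force: [1.0, 0.8, 0.2]
gripper_width: 59.8
```

Run:
```python
from kin import *
go(11,-133.5,50,20,180)
```

```text
t 19.85 dtool cm [ 0.66 -0.6   4.15] rotvec [ 0.77  0.69 -0.04] ik 0.0
 grasp pt in track [  12.3 -138.8   92. ] F track [ 0.9  1.  -0.2] w 59.8 j [ 0.6  -0.09 -0.72  0.37 -0.74  0.52]
```

servo_tool --pt "0.7 0.33 -0.3 0 0.7 0.7 0" --pt "0.7 0.33 -0.3 0.5 0 0 0" --pt "0.7 0 0 1.8 0 0 0" --pt "0.7 0 0 1.8 0 0 0" --pt "0.7 0 0 0 0 0 0" --pt "0.7 0 0 0 0 0 0"

```text
clock: 20.45
position: [467.6, 44.4, 218.5]
ee_rot: [0.98, -0.094, 0.177, 0.015]
contact_force: [-0.1, 0.0, -0.3]
gripper_width: 59.6
```

Run:
```python
from kin import *
go(11,-133.5,50,20,180)
```

```text
t 20.45 dtool cm [-0.4   0.43  0.41] rotvec [-0.3  -0.41  0.08] ik 0.0
 grasp pt in track [  15.5 -129.2   53.4] F track [-0.2  0.  -0.2] w 59.6 j [ 0.56 -0.02 -0.77  0.43 -0.6   0.48]
```

servo_tool --pt "0.7 -0.4 0.4 0 0 -0.3 0" --pt "0.7 0 0 0.3 0 0 0" --pt "0.4 0 0 0 0 0 0" --pt "0 0 0 0 0 0 0" --pt "0 0 0 0 0 0 0" --pt "0 0 0 0 0 0 0" --pt "0 0 0 0 0 0 0" --pt "0 0 0 0 0 0 0"

```text
clock: 21.25
position: [464.7, 41.3, 214.8]
ee_rot: [0.98, -0.094, 0.175, 0.013]
contact_force: [-0.9, 4.1, 4.1]
gripper_width: 17.9
```

Run:
```python
from kin import *
go(11,-133.5,50,20,180)
```

```text
t 21.25 dtool cm [-0.06  0.07  0.14] rotvec [-0.42 -0.22  0.06] ik 0.0
 grasp pt in track [  11.8 -132.9   51.3] F track [0.6 3.9 4.4] w 17.9 j [ 0.56 -0.02 -0.78  0.43 -0.59  0.49]
```

servo_tool --pt "0 -0.67 -0.31 0.12 0 0 0" --pt "0 -0.64 -0.37 0.11 0 0 0" --pt "0 -0.6 -0.44 0.1 0 0 0" --pt "0 -0.55 -0.5 0.1 0 0 0" --pt "0 -0.5 -0.55 0.09 0 0 0" --pt "0 -0.44 -0.6 0.08 0 0 0" --pt "0 0 0 0 0 0 0"

```text
clock: 21.95
position: [436.1, 69.6, 194.9]
ee_rot: [0.98, -0.096, 0.171, 0.019]
contact_force: [-16.2, -1.9, 12.0]
gripper_width: 18.1
```

Run:
```python
from kin import *
go(-26.9+4,-105.3,50,20,180)
```

```text
t 21.95 dtool cm [ 0.44 -0.52 -0.  ] rotvec [ 0.27  0.22 -0.05] ik 0.0
 grasp pt in track [ -27.2 -110.5   50.8] F track [-7.5 -4.9 18.1] w 18.1 j [ 0.66 -0.03 -0.86  0.5  -0.57  0.31]
```

servo_tool --pt "0 -0.2 -0.6 -0.1 0 0 0" --pt "0 -0.3 -0.62 0 0 0 0" --pt "0 -0.3 -0.65 0.05 0 0 0" --pt "0 -0.22 -0.68 0.04 0 0 0" --pt "0 0 0 0 0 0 0"

```text
clock: 22.45
position: [427.2, 91.1, 187.4]
ee_rot: [0.981, -0.099, 0.166, 0.024]
contact_force: [-20.7, -7.3, 8.2]
gripper_width: 17.9
```

Run:
```python
from kin import *
go(-40,-62.9,50,20,180)
```

```text
t 22.45 dtool cm [ 0.19 -2.82 -0.02] rotvec [ 1.01  0.71 -0.29] ik 0.0
 grasp pt in track [-41.9 -91.   50.7] F track [-12.3 -11.1  16.6] w 17.9 j [ 0.73 -0.02 -0.88  0.52 -0.58  0.22]
```

servo_tool --pt "0 -0.2 -0.69 -0.1 0 0 0" --pt "0 -0.15 -0.72 0 0 0 0" --pt "0 -0.1 -0.74 0 0 0 0" --pt "0 -0.04 -0.75 0 0 0 0" --pt "0 0 0 0 0 0 0"

```text
clock: 22.95
position: [424.3, 117.7, 182.5]
ee_rot: [0.981, -0.1, 0.162, 0.027]
contact_force: [-35.8, -1.0, -0.1]
gripper_width: 17.6
```

Run:
```python
from kin import *
go(-47,-59,50,20,180)
```

```text
t 22.95 dtool cm [ 0.43 -0.65 -0.05] rotvec [ 1.35  1.11 -0.3 ] ik 0.0
 grasp pt in track [-51.2 -65.3  50.5] F track [-30.3  -7.8  17.4] w 17.6 j [ 0.79  0.01 -0.87  0.53 -0.6   0.15]
```

Run:
```python
from kin import *
i,K,E=snap("wrist","w8");Rt,t=Tm(TR);p,Rm,s=state()
im=i.astype(int);m=((im[:,:,0]>110)&(im[:,:,1]<70)&(im[:,:,2]<70)).astype(np.uint8)
n,lab,st,c=cv2.connectedComponentsWithStats(m);print([(st[k].tolist(),c[k].round(0).tolist()) for k in range(1,n) if st[k][4]>40])
for q in(0,.05,.1,.15,.2,.3):
    P=[[*g(q),z] for z in(24,54)];print(q,proj(K,E,np.array(P)@Rt.T+t).round(0).tolist())
print("hub",proj(K,E,Rt@[35,-61,24]+t),"grasp",proj(K,E,p-8*Rm[:,2]),"F",Rt.T@s["contact_force"])
# bright steel hub/arm crop downsampled red mask
for r in range(200,420,10): print(''.join('#' if m[r,c] else '.' for c in range(180,400,4)))
```

```text
[([254, 215, 50, 80, 3425], [278.0, 255.0])]
0 [[268.0, 233.0], [267.0, 275.0]]
0.05 [[276.0, 233.0], [278.0, 275.0]]
0.1 [[285.0, 232.0], [288.0, 274.0]]
0.15 [[293.0, 231.0], [298.0, 273.0]]
0.2 [[301.0, 230.0], [308.0, 271.0]]
0.3 [[318.0, 226.0], [328.0, 267.0]]
hub [[264.70260281  46.88122314]] grasp [[278.90833114 292.53877755]] F [-30.01955656  -7.77773895  17.11250894]
.......................................................
.......................................................
....................##########.........................
...................###########.........................
...................############........................
...................############........................
...................############........................
...................############........................
...................############........................
.....................########..........................
.......................................................
.......................................................
.......................................................
.......................................................
.......................................................
.......................................................
.......................................................
.......................................................
.......................................................
.......................................................
.......................................................
.......................................................
```

servo_tool --pt "0.35 0 0 0 0 0 0" --pt "0.35 0 0 0 0 0 0" --pt "0.35 0 0 0 0 0 0"

```text
clock: 23.3
position: [433.7, 126.5, 190.7]
ee_rot: [0.98, -0.095, 0.172, 0.018]
contact_force: [-2.5, -5.2, -2.9]
gripper_width: 30.1
```

Run:
```python
from kin import *
go(-41,-63,50,20,180)
```

```text
t 23.3 dtool cm [0.04 0.79 0.38] rotvec [ 0.15  0.14 -0.04] ik 0.0
 grasp pt in track [-40.7 -55.1  53.8] F track [-2.7 -5.6 -1.7] w 30.1 j [ 0.79  0.01 -0.85  0.54 -0.59  0.15]
```

servo_tool --pt "0.35 0 -0.3 0.2 0 0 0" --pt "0.35 0 -0.3 0 0 0 0" --pt "0.35 0 0 0 0 0 0"

```text
clock: 23.6
position: [434.4, 127.0, 189.2]
ee_rot: [0.98, -0.098, 0.171, 0.024]
contact_force: [-3.8, -19.3, 8.8]
gripper_width: 30.1
```

```bash
cat > red.py <<'E'
from kin import *
def red(tag):
    i,K,E=snap("wrist",tag);Rt,t=Tm(TR)
    im=i.astype(int);m=((im[:,:,0]>110)&(im[:,:,1]<70)&(im[:,:,2]<70)).astype(np.uint8)
    n,lab,st,c=cv2.connectedComponentsWithStats(m);print([(st[k].tolist(),c[k].round(0).tolist()) for k in range(1,n) if st[k][4]>40])
    for q in(0,.05,.1):
        P=[[*g(q),z] for z in(24,54)];print(q,proj(K,E,np.array(P)@Rt.T+t).round(0).tolist())
    return i,K,E
E
python3 - <<'E'
from red import *
go(-41,-63,50,20,180);red("w9")
E
```

```text
t 23.6 dtool cm [0.04 0.85 0.23] rotvec [ 0.93  0.18 -0.15] ik 0.0
 grasp pt in track [-40.9 -54.4  52.2] F track [  4.4 -19.6   7.6] w 30.1 j [ 0.79  0.01 -0.85  0.55 -0.6   0.14]
[([268, 234, 50, 79, 3189], [292.0, 273.0])]
0 [[292.0, 251.0], [296.0, 294.0]]
0.05 [[300.0, 250.0], [306.0, 293.0]]
0.1 [[308.0, 250.0], [316.0, 293.0]]
```

servo_tool --pt "0.35 0 0.4 0 0 0 0" --pt "0.35 0 0.3 0 0 0 0" --pt "0.35 0 0 0 0 0 0"

```text
clock: 23.95
position: [435.3, 126.3, 190.1]
ee_rot: [0.98, -0.095, 0.173, 0.016]
contact_force: [-2.5, -6.0, -0.3]
gripper_width: 29.5
```

Run:
```python
from red import *
go(-41,-60,50,20,180)
```

```text
t 23.95 dtool cm [-0.09  0.49  0.27] rotvec [-0.01  0.01 -0.06] ik 0.0
 grasp pt in track [-39.7 -55.1  52.5] F track [-1.3 -6.3  0.4] w 29.5 j [ 0.78  0.01 -0.85  0.55 -0.58  0.15]
```

servo_tool --pt "0.35 0 0.5 0 0 0 0" --pt "0.35 0 0 0 0 0 0"

```text
clock: 24.15
position: [436.2, 124.7, 191.8]
ee_rot: [0.98, -0.094, 0.175, 0.013]
contact_force: [0.8, -0.0, -0.3]
gripper_width: 29.8
```

Run:
```python
from red import *
go(-41,-60,50,20,180)
```

```text
t 24.15 dtool cm [-0.26  0.36  0.38] rotvec [-0.48 -0.2   0.04] ik 0.0
 grasp pt in track [-37.8 -56.5  53.3] F track [ 0.5  0.1 -0.7] w 29.8 j [ 0.78  0.   -0.85  0.55 -0.57  0.16]
```

servo_tool --pt "0.35 0 0.35 0 0 0 0" --pt "0.35 0 0 0 0 0 0" --pt "0.35 0 0 -1.5 0 0 0" --pt "0.35 0 0 -3 0 0 0" --pt "0.35 0 0 -4 0 0 0" --pt "0.35 0 0 -4 0 0 0" --pt "0.35 0 0 0 0 0 0" --pt "0.35 0 0 0 0 0 0"

```text
clock: 24.95
position: [392.3, 128.5, 309.3]
ee_rot: [0.98, -0.094, 0.175, 0.013]
contact_force: [-0.8, 0.6, -0.0]
gripper_width: 29.7
```

Run:
```python
from red import *
go(-41,-60,50,20,180);i,K,E=red("w10");a=snap("scene","a10")[0]
d=draw(i,K,E,TR,np.array([280,190.]),1.2,560,420)
cv2.imwrite("pics/fin.png",np.hstack([d,crop(a,(312,180),240,420,3)]))
```

```text
t 24.95 dtool cm [-0.2   0.   12.92] rotvec [-0.49 -0.17  0.03] ik 0.0
 grasp pt in track [-17.  -61.1 177. ] F track [-0.8  0.4  0.4] w 29.7 j [ 0.93 -0.2  -0.66  0.38 -0.97  0.26]
[([266, 182, 26, 38, 750], [278.0, 201.0])]
0 [[280.0, 192.0], [280.0, 209.0]]
0.05 [[285.0, 192.0], [285.0, 208.0]]
0.1 [[289.0, 192.0], [290.0, 208.0]]
```

View pics/fin.png

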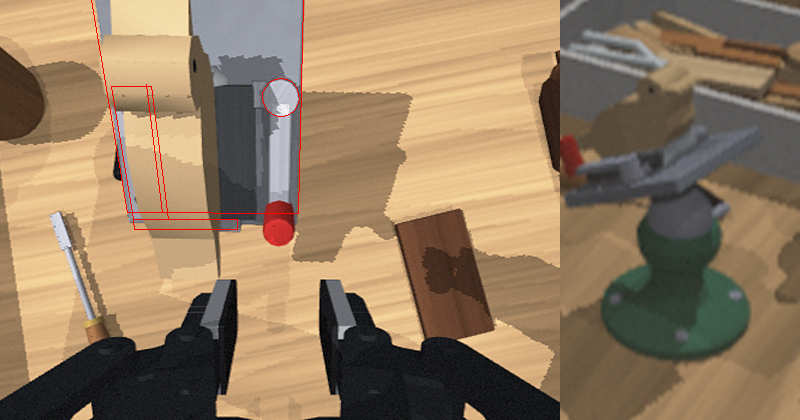

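Run:
```python
from kin import *
i,K,E=load("w10");Rt,t=Tm(TR)
P=np.array([(35,20,80),(35,-20,80),(-45,-20,58)])
print(((proj(K,E,P@Rt.T+t)-[280,190])*1.2+[280,210]).round(0))
from bench import job_done,read_state
print(read_state()["contact_force"]);print(job_done())
```

```text
[[111. 115.]
 [194. 115.]
 [212. 242.]]
[ 0.56384082 -0.19623752 -0.6593913 ]
the job is handed in; nothing more can be done
None
```

The bird blank is mounted on the stand with its plate against the stop, the lever is closed, and I've handed the job in at about 25 s of the 56 s allowed.

**What I did:**
1. I gripped the pale bird and laid its plate in line on the apron. I then slid it tail first about 36 mm under the jaws.
2. Joint 6 reached its limit there, so I released the bird and the plate slid down the track by itself. I regripped it with the tool turned round and pushed it 1.5 mm further, until it stopped with about 11 N of reaction.
3. I swung the lever closed, letting go once to recentre the grip. I pressed until it gave no more: 0.7 mm of movement for 6 mm commanded, at about 20 N. Then I withdrew, and the tool now touches nothing.

**Last checks:**
- **Lever:** the red grip is within 2 px of its fully closed position, and the arm lies along the jaw.
- **Bird:** the head edge is within about 5 px (about 4 mm) of where the home pose puts it. The firmer evidence that it is home is the stop reaction, plus an earlier image measurement within 1–2 mm.
- **Contact force:** it was near zero when I handed in.

**What went wrong:**
- **Wrong-way turn:** my first attempt to turn the tool went the wrong way and swung the arm out over the bench. The force readings at the end of each move stayed near zero, and nothing in the later wrist views looked disturbed. I did not check every object on the bench against its starting position.
- **Lever force:** while I was swinging the lever, the wrist force reached about 36 N at the fingers, because the grip was sitting near the edge of the pads.

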